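Put the battery pack on charge past the sprung dust lid

ROBOT

A 7-joint arm with a two-finger parallel gripper is mounted at the origin on a cart in front of the work surface, level with it; the furniture and walls round the work are solid. World frame = base frame: x ahead of the robot, y to its left, z up, the work surface at z = 0. Lengths are in m, angles in rad, forces in N, time in s.
With the tool pointing down it reaches from about 0.425 to 1.025 m from the base axis. Payload 9.4 kg.
Tool frame: the origin (TCP) lies midway between the tips of the shut fingers; the grasp point (between the pads) lies 19 mm behind it; z points along the fingers, x is the direction in which the jaws open and shut, and the axes are right-handed (so a half turn about z gives the same grasp; the last joint's range is limited). The gripper opens to 93 mm and grips with 3 to 60 N. Pads are 15 mm wide; open, the fingers measure 128 mm over their backs; the gripper's body (75 mm by 188 mm) begins 65 mm behind the grasp point.
Start: joints at [1.024, 0.599, -0.003, 1.599, 0.002, 0.943, -0.08], TCP at [0.328, -0.646, 0.219] pointing down, gripper open.
Joint ranges: [-2.57, 2.57], [-0.35, 1.97], [-1.29, 1.29], [0.11, 2.56], [-1.05, 4.19], [0.11, 1.86], [-2.63, 2.63]. Speed limits (rad/s): [2.22, 2.22, 3.01, 3.01, 3.14, 3.14, 3.14].

INTERFACE

Orientations are given as a rotation vector (axis times angle).
In Python, from cell import sensors, vision, env, models gives the robot as it stands.
- The arm moves only by the tool carry_out, never from a script. Its arguments are lists of equal length, an entry for each row: "dp": the shift along the tool's x, y, z scaled (see below), a list of three; "rot": the turn, a rotation vector about the tool's x, y, z scaled (see below), a list of three; "claw": the opening, from -1 (shut) to 1 (fully open). A call has 1 to 5 rows; each row is the pose to reach, as a shift and turn from the pose measured when the call began, along the tool's axes at that moment, turning the shorter way round; what a row does not reach only later rows make up. The controller multiplies each number of a shift by 12 cm and each number of a turn by 180 degrees. A row lasts 1/12 s, in which the tool goes at most 41.7 mm and 7.16 degrees, less where a joint would pass 70% of its speed; a pose out of reach is approached as far as the arm can. A call with a number of a shift or a turn outside -1 to 1 is refused whole. A call with a gripper value outside its range is refused whole. The fingers move at their own pace and stop on an object; "squeeze" is the grip in N (left out, the last holds). Time passes only in rows, so rows that repeat a pose let the fingers close. It gives the time, the measured TCP pose, the force and the opening at its end, in the units of the state.
- sensors.read_state(): the state, without advancing time (a new reading comes with each control period).
- vision.read_camera(name): name is "scene" or "top"; returns a dict with "image" (420x560x3 uint8, red, green, blue), "z_map" (420x560 float32, m along the optical axis (not along the pixel's ray), 0 where there is no reading), "fx", "fy", "cx", "cy" (pixels), "world_from_camera" (4x4, takes a point from camera to world coordinates). Camera axes: x right, y up, looking along -z (the intrinsics and any distortion apply to the point x, -y, -z); pixel columns grow to the right and rows downward; lengths in m; the calibration is good to about 2 mm. A picture is of the moment at which its call begins.
- env.close_job(): hands the job in, once; it reports no verdict.
Trained networks look in the newest picture that a camera, given by its name, has taken for a name from the list of things; names that differ only in an ending like _2 or _b are one class to them, and where a whole thing is asked for, a point or a joint stands for the part that bears it (a point fixed in the world has none). Each returns a list of dicts, best first, with "score" (0 to 1); they miss things now and then, are a little off and sometimes report something else, mostly with a low value. They report only what shows in the picture. A call takes as long as a camera call. They do not tell look-alikes from the thing itself.
- models.search_frame(camera, target): "xy" ([column, row] in pixels, amid what is visible of it).
- models.trace(camera, target): "mask" (420x560 bool, what is visible of it) and "xy" ([column, row] in pixels, amid what is visible of it).
The state is a dict: "t": time; "qpos": joint angles; "joint_vel": joint speeds; "effort": joint torques, N m; "ee_pos": TCP position; "tcp_rot": TCP orientation; "ft_force": force on the tool from outside, world axes, zero at the start; "torque": the same for the moment, N m; "finger_gap": finger opening in m.
Only numpy, scipy, OpenCV 4.12 (cv2) and the standard library are available. Lean on these libraries where they do the work, as an engineer would, in place of code of your own. Each camera call takes 0.05 s, during which the arm holds its last target. There are 200 camera calls.

TASK

Put the battery pack on charge: pick it up, lift the charger's sprung dust lid with the foot of the pack under its front tongue, and keep the lid held back with the pack while you press it straight down into the bay until it clicks fully home. How deep that is you must feel: press gently and stop when it is home, do not ram it, and do not force the lid. Let go and leave the pack standing upright in the bay with the lid resting against its back, and leave everything else on the bench where it is.

Things in the scene. Friction and masses are not known exactly. Their poses are not given: they have to be found in the camera images.
- pack_centre (a point): middle of the battery pack, 50 mm above its foot, z up along the pack. Pack: 100 mm tall, 0.2 to 0.4 kg, stands on its foot. Black stem below (62 mm high, 34 mm along its x, 40 mm along its y, lowest 8 mm bevelled to 30 by 35 mm), grey cap above (38 mm high). It fits either way round (half a turn is the same).
- pack_cap (a point): middle of the pack's grey cap, the part to hold: 34 mm along the pack's x, 46 mm along its y, 38 mm high; 31 mm above pack_centre, 81 mm above the foot. The two ribbed sides, 46 mm apart along y, are the grip; the lid comes to stand against an x side (the faces 34 mm apart, flat from top to foot).
- charger: grey charger fixed to the bench, 70 mm (x) by 80 mm (y), 66 mm high; origin at bench height under the bay's middle, z up, x to its back (hinge side), front towards the robot, 32 mm from the middle. Bay: upright shaft 36 mm along x, 42 mm along y (1 mm free each side of the stem; pack x along charger x). Over 50 N damages it.
- bay_mouth (a point): middle of the bay's mouth, 66 mm above the bench, chamfered 4 mm. Catches and contacts sit below on an adjustable seat, clamped at a height that differs each time and cannot be seen: home is with the pack's foot anywhere from 40 to 54 mm below the mouth. Feel for it.
- contacts (a joint): how far the sprung contacts at the bottom of the bay are pressed down (m): 0 free, 0.004 to 0.005 with the pack home, 0.0055 on the solid seat below; at most 5 N. Two sprung rollers rub on the stem's y sides over the last 26 mm (8 to 18 N to push in between them, then less) and drop into its side grooves at home, holding it there.
- lid (a joint): dust lid angle (rad): 0 shut, grows as the front swings up and back, 1.57 upright, stop 1.75. Aluminium flap, 52 mm wide, 3 mm thick. A spring shuts it (0.04 N m shut, 0.1 upright: 1 to 2 N at the tongue). Lift it from below and follow it round its hinge; pushed square from the front it jams. Leans on the pack's back at about 1.4 in the end. Over 15 N bends it.
- lid_hinge (a point): middle of the lid's hinge line, which runs along the charger's y at the back of the bay, 28 mm behind the bay's middle and 69 mm above the bench; the lid runs forward from here
- lid_lip (a point): middle of the rolled front edge (6 mm thick, 30 mm wide) of the lid's tongue, 70 mm from the hinge; with the lid shut it overhangs the charger's front by 12 mm, 69 mm above the bench. A pack tilted foot forward can hook under it.
- nut_jar: glass jar of nuts with a yellow lid, 66 mm wide, 80 mm tall; to be left alone. Origin under its middle
- hammer: hammer, 315 mm, lying; to be left alone
- tape_measure: tape measure, 35x84x66 mm; to be left alone
- sanding_block: sanding block, 60x112x34 mm; to be left alone
- offcut_1: pine offcut, 62x95x45 mm; to be left alone
- adjustable_wrench: adjustable wrench, 202 mm, lying; to be left alone
- insulating_tape: roll of black tape, 57 mm across, 19 mm high; to be left alone
Mind the look-alikes: they are no part of the job. Several things look just like the part that bears pack_centre: the one meant starts farthest to the robot's left.

How it is judged:
On the way, in this order (a step that is already met when the one before it is completed fails the run):
1. the pack is lifted clear of the bench, the lid still shut (height (world z) of pack_centre above 0.08 m and value of joint lid below 0.15 rad), for 0.1 s.
2. the lid is pushed open by the pack and held back against its spring, the pack over the mouth of the bay (value of joint lid above 1 rad and contact force between pack and lid above 0.3 N and horizontal distance between pack_centre and bay_mouth below 0.03 m and z of pack_centre in the frame of charger above 0.08 m), for 0.1 s.
At the end, for the whole second after the job is handed in: the pack is caught fully home in the bay (contacts pressed down by more than 2.8 mm; foot at least 37 mm below the mouth, centred within 5 mm, upright within 0.1 rad), at rest and released, with the lid leaning against it (value of joint contacts above 0.0028 m and z of pack_centre in the frame of bay_mouth below 0.013 m and horizontal distance between pack_centre and bay_mouth below 0.005 m and angle between pack_centre's own z axis and vertical below 0.1 rad and value of joint lid between 1 and 1.65 rad and contact force between pack and lid above 0.2 N and linear speed of pack below 0.01 m/s); the robot touches nothing.
It fails at once if the pack or the robot pushed on the charger with more than 50 N (contact force between any of pack, the arm and charger above 50 N).
It fails at once if the lid was pushed with more than 15 N (contact force between any of pack, the arm and lid above 15 N).
It fails at once if something else on the bench was moved by more than 30 mm (distance of any of nut_jar, hammer, tape_measure, sanding_block, offcut_1, adjustable_wrench, insulating_tape from where it was at the start of the episode above 0.03 m).
It also fails if it takes over 61 s, if anything falls off the work surface, if the arm or the gripper's body presses on something with over 40 N, if the wrist force passes 120 N, or if a joint passes its speed limit or range.

## Working session

There is one attempt and no reset: what is moved stays moved. The work goes in short steps, Python scripts to look and compute and a tool call to move; the robot and the scene stay as the last step left them, time stands still between calls to the robot, and variables do not carry over. Pictures are saved under pics/ and viewed, about 8 in all and at most 12, crops included, and the job is handed in when it is done.

Besides the shell and the picture viewer there is one more tool, called after "Call:" by a JSON object that holds its "name" and its "arguments". carry_out: Moves the arm, as the interface text tells. Its arguments: {"type":"object","properties":{"dp":{"type":"array","items":{"type":"array","items":{"type":"number","minimum":-1,"maximum":1}}},"rot":{"type":"array","items":{"type":"array","items":{"type":"number","minimum":-1,"maximum":1}}},"claw":{"type":"array","items":{"type":"number"}},"squeeze":{"type":"number"}},"required":["dp","rot","claw"]}

```bash
ls; mkdir -p pics
cat > h.py <<'E'
import numpy as np, cv2
from scipy.spatial.transform import Rotation as R
from cell import sensors, vision, env, models
def cam(n):
    return vision.read_camera(n)
def save(c,f,crop=None,s=1):
    im=c["image"][...,::-1]
    if crop: x0,y0,x1,y1=crop; im=im[y0:y1,x0:x1]
    cv2.imwrite("pics/"+f,cv2.resize(im,None,fx=s,fy=s,interpolation=cv2.INTER_CUBIC))
def cloud(c):
    z=c["z_map"]; v,u=np.mgrid[:z.shape[0],:z.shape[1]]
    P=np.stack([(u-c["cx"])/c["fx"]*z,-(v-c["cy"])/c["fy"]*z,-z],-1)
    T=np.array(c["world_from_camera"]); W=P@T[:3,:3].T+T[:3,3]
    W[z==0]=np.nan
    return W
def st():
    s=sensors.read_state(); return s
E
python3 - <<'E'
from h import *
s=st(); print(s)
for n in("scene","top"):
    c=cam(n); save(c,n+"0.png",s=1.4); W=cloud(c)
    print(n,np.round(c["world_from_camera"],3).tolist(),c["fx"])
    for t in("pack_centre","pack_cap","charger","lid_lip","lid_hinge","lid","nut_jar","hammer","tape_measure","sanding_block","offcut_1","adjustable_wrench","insulating_tape"):
        for d in models.trace(n,t)[:4]:
            p=W[d["mask"]]; p=p[~np.isnan(p[:,0])]
            if len(p): print(t,round(d["score"],2),np.round(d["xy"]),np.round(np.median(p,0),3),np.round(np.percentile(p,97,axis=0),3),np.round(np.percentile(p,3,axis=0),3))
E
```

```text
pics
{'t': 0.0, 'qpos': array([ 1.02430126,  0.60008364, -0.00253478,  1.60010728,  0.00180847,
        0.94287196, -0.07981428]), 'joint_vel': array([-3.03759010e-04, -1.64281005e-03, -5.55868770e-04,  5.90156041e-05,
       -1.23172872e-03, -2.05001177e-04,  3.87337489e-04]), 'effort': array([ 7.38272192e-04, -7.65075517e+01,  1.49766717e+00, -2.52348894e+01,
       -5.24277426e-02,  1.68785005e-02,  1.69335399e-04]), 'ee_pos': array([ 0.32797773, -0.64605003,  0.21779812]), 'tcp_rot': array([-2.67695227e+00,  1.64302017e+00,  2.07648946e-03]), 'ft_force': array([ 0.84900768, -0.00144791,  0.20767755]), 'torque': array([-0.00847391,  0.01953787,  0.04760769]), 'finger_gap': 0.09319202188354407}
scene [[0.877, 0.364, -0.314, 0.261], [-0.481, 0.656, -0.582, -0.478], [-0.006, 0.661, 0.75, 0.733], [0.0, 0.0, 0.0, 1.0]] 395.53771772441
pack_centre 0.9 [227. 162.] [0.476 0.215 0.075] [0.499 0.249 0.103] [0.458 0.205 0.004]
pack_centre 0.58 [277. 228.] [ 0.49  -0.016  0.075] [0.519 0.034 0.103] [ 0.471 -0.024  0.   ]
pack_centre 0.56 [348. 231.] [ 0.613 -0.094  0.077] [ 0.639 -0.062  0.10
[... 2798 characters left out ...]
0.613 0.08  0.069] [0.645 0.103 0.076] [0.577 0.052 0.064]
hammer 0.65 [171. 165.] [0.628 0.307 0.019] [0.699 0.474 0.028] [ 0.577  0.182 -0.002]
tape_measure 0.75 [333. 259.] [ 0.378 -0.155  0.06 ] [ 0.415 -0.137  0.069] [ 0.344 -0.174  0.006]
sanding_block 0.92 [234. 263.] [0.359 0.113 0.032] [0.404 0.16  0.037] [0.312 0.07  0.006]
offcut_1 0.77 [178. 261.] [0.357 0.264 0.045] [0.389 0.31  0.05 ] [0.325 0.22  0.021]
offcut_1 0.53 [264. 256.] [0.383 0.01  0.018] [0.409 0.032 0.024] [ 0.358 -0.017 -0.003]
offcut_1 0.49 [251. 170.] [0.612 0.075 0.063] [0.67  0.133 0.074] [0.567 0.022 0.001]
adjustable_wrench 0.82 [376. 157.] [ 0.671 -0.267  0.011] [ 0.711 -0.167  0.017] [ 0.621 -0.322 -0.003]
```

Run:
```python
from h import *
c=cam("scene");W1=cloud(c)
c2=cam("top");W2=cloud(c2)
a=c["image"][100:270,130:400]; b=c2["image"][120:290,140:410]
cv2.imwrite("pics/both.png",cv2.resize(np.vstack([a,b]),None,fx=1.75*1.25,fy=1.75,interpolation=cv2.INTER_CUBIC)[...,::-1])
def fit(nm,lo,hi,z0,z1):
    for n,W in(("s",W1),("t",W2)):
        p=W.reshape(-1,3); p=p[~np.isnan(p[:,0])]
        m=(p[:,0]>lo[0])&(p[:,0]<hi[0])&(p[:,1]>lo[1])&(p[:,1]<hi[1])&(p[:,2]>z0)&(p[:,2]<z1); q=p[m]
        r=cv2.minAreaRect((q[:,:2]*1000).astype(np.float32)); print(nm,n,len(q),np.round(r[0],1),np.round(r[1],1),round(r[2],1),"zmed",np.round(np.median(q[:,2]),4))
for lo,hi,n in(((.43,.18),(.53,.28),"packA"),((.44,-.05),(.54,.04),"packB"),((.57,-.13),(.67,-.04),"packC")): fit(n,lo,hi,.094,.112)
fit("lid",(.54,0),(.7,.16),.066,.09)
fit("charger all",(.54,0),(.7,.16),.05,.09)
```

```text
packA s 200 [480.  230.2] [48.5 31.9] 66.8 zmed 0.1012
packA t 228 [476.6 230.1] [46.4 33.7] 68.4 zmed 0.1003
packB s 325 [494.   -4.1] [47.6 35.1] 13.7 zmed 0.1011
packB t 226 [491.8  -4.4] [45.8 34. ] 13.0 zmed 0.0999
packC s 329 [622.  -83.9] [47.3 34.2] 85.9 zmed 0.1011
packC t 217 [619.5 -84.3] [46.  34.7] 83.9 zmed 0.0993
lid s 726 [630.8 109. ] [151.7  87.1] 63.6 zmed 0.0701
lid t 602 [628.5 107.5] [153.6  88.7] 62.7 zmed 0.0694
charger all s 938 [630.5 107.7] [153.1  88.7] 64.6 zmed 0.0692
charger all t 848 [628.6 107.4] [153.5  89.1] 62.8 zmed 0.068
```

View pics/scene0.png

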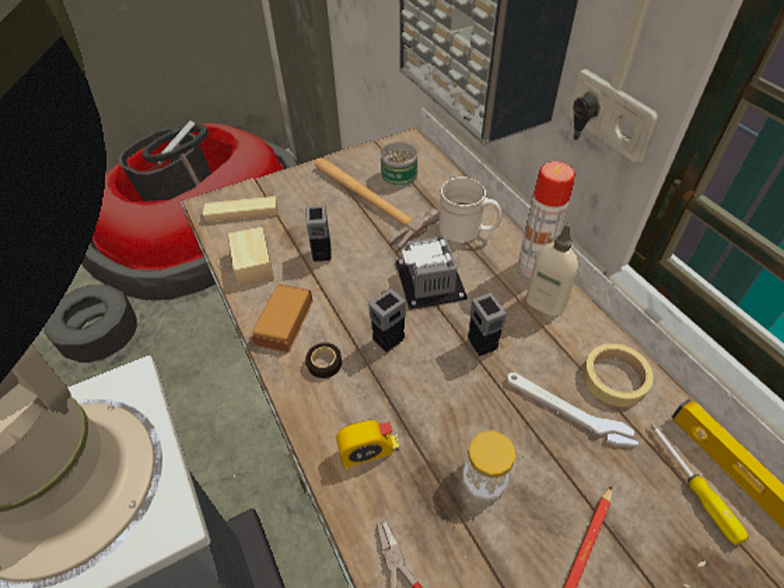

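View pics/both.png

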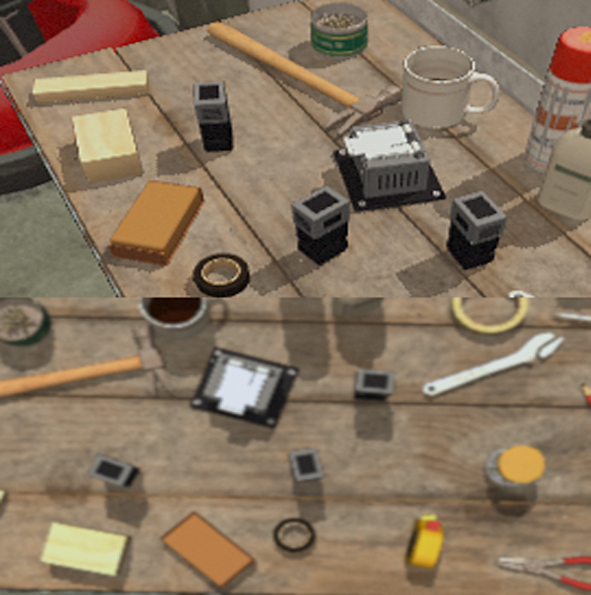

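Run:
```python
from h import *
P={}
for n in("scene","top"):
    c=cam(n);W=cloud(c)
    for t in("charger","lid_lip"):
        d=models.trace(n,t)[0]; m=cv2.erode(d["mask"].astype(np.uint8),np.ones((2,2)))>0
        q=W[m]; q=q[~np.isnan(q[:,0])]
        for z0,z1 in((.055,.09),(.060,.068),(.068,.075),(-.01,.02),(.06,.075)):
            r=q[(q[:,2]>z0)&(q[:,2]<z1)]
            if len(r)<20: continue
            b=cv2.minAreaRect((r[:,:2]*1000).astype(np.float32)); print(n,t,z0,z1,len(r),np.round(b[0],1),np.round(b[1],1),round(b[2],1))
    d=models.trace(n,"charger")[0]; ys,xs=np.where(d["mask"]); u0,u1,v0,v1=xs.min()-12,xs.max()+12,ys.min()-12,ys.max()+12
    print(n,u0,v0); s=300/(v1-v0)
    P[n]=cv2.resize(c["image"][v0:v1,u0:u1],None,fx=s,fy=s,interpolation=cv2.INTER_CUBIC); print(s)
cv2.imwrite("pics/ch.png",np.hstack([P["scene"],P["top"]])[...,::-1])
```

```text
scene charger 0.055 0.09 813 [613.7  78. ] [78.8 81.9] 74.9
scene charger 0.06 0.068 216 [616.5  77.2] [77.9 77.3] 71.8
scene charger 0.068 0.075 526 [613.3  77.1] [75.7 81.5] 71.0
scene charger -0.01 0.02 626 [623.3  74.4] [113.4 105.3] 73.1
scene charger 0.06 0.075 742 [613.9  78.3] [78.  82.1] 74.1Traceback (most recent call last):
  File "<stdin>", line 6, in <module>
IndexError: list index out of range
```

Run:
```python
from h import *
P=[]
for n,(u0,v0,u1,v1) in(("scene",(270,160,345,222)),("top",(215,130,290,205))):
    c=cam(n);W=cloud(c)
    Wc=W[v0:v1,u0:u1]; s=300/(v1-v0)
    P.append(cv2.resize(c["image"][v0:v1,u0:u1],None,fx=s,fy=s,interpolation=cv2.INTER_CUBIC))
    q=Wc[~np.isnan(Wc[...,0])]
    q=q[(abs(q[:,0]-.615)<.065)&(abs(q[:,1]-.078)<.065)]
    yaw=np.radians(-16)
    for nm,z0,z1 in(("top",.064,.08),("plate",.0035,.012),("walls",.015,.058)):
        r=q[(q[:,2]>z0)&(q[:,2]<z1)]
        if nm!="walls":
            for y in(-14,-15,-16,-17,-18,-19):
                a=np.radians(y); e=r[:,:2]@np.array([[np.cos(a),-np.sin(a)],[np.sin(a),np.cos(a)]])
                lo,hi=np.percentile(e,1,axis=0)*1e3,np.percentile(e,99,axis=0)*1e3
                print(n,nm,len(r),y,np.round(lo,1),np.round(hi,1),np.round(hi-lo,1))
        else:
            if len(r)>30:
                ex=r[:,:2]@[np.cos(yaw),np.sin(yaw)]; ey=r[:,:2]@[-np.sin(yaw),np.cos(yaw)]
                m=(abs(ex-(np.percentile(ex,10)))<.008)
                f=r[m]; l=cv2.fitLine((f[:,:2]*1000).astype(np.float32),cv2.DIST_HUBER,0,.01,.01).ravel()
                print("front line",m.sum(),np.round(l,3),np.degrees(np.arctan2(l[1],l[0])))
                f=r[ey<np.percentile(ey,5)+.006]; l=cv2.fitLine((f[:,:2]*1000).astype(np.float32),cv2.DIST_HUBER,0,.01,.01).ravel(); print("side?",len(f),np.round(l,3),np.degrees(np.arctan2(l[1],l[0])))
cv2.imwrite("pics/ch.png",np.hstack(P)[...,::-1])
```

```text
scene top 773 -14 [537.2 185.4] [618.2 264.2] [81.  78.8]
scene top 773 -15 [533.2 195.5] [613.8 274.3] [80.7 78.8]
scene top 773 -16 [528.9 205.8] [609.6 284.7] [80.8 78.9]
scene top 773 -17 [524.5 215.8] [605.3 294.9] [80.8 79.1]
scene top 773 -18 [520.1 225.6] [600.6 304.9] [80.6 79.3]
scene top 773 -19 [515.3 235.6] [596.1 314.8] [80.8 79.3]
scene plate 554 -14 [531.4 167.2] [634.4 277.5] [103.  110.3]
scene plate 554 -15 [528.2 177.6] [630.8 286.9] [102.5 109.3]
scene plate 554 -16 [524.4 187.9] [627.2 296.2] [102.8 108.4]
scene plate 554 -17 [520.2 197.7] [623.3 305.4] [103.1 107.7]
scene plate 554 -18 [515.4 207.8] [619.1 314.6] [103.7 106.8]
scene plate 554 -19 [510.2 217.1] [614.4 323.6] [104.1 106.5]
front line 109 [2.51000e-01 9.68000e-01 5.82728e+02 7.21700e+01] 75.44052
side? 343 [ 9.57000e-01 -2.90000e-01  6.08784e+02  4.06570e+01] -16.83873
top top 732 -14 [534.9 185.7] [615.  263.6] [80.1 78. ]
top top 732 -15 [530.8 195.5] [611.1 273.7] [80.2 78.2]
top top 732 -16 [526.6 205.7] [607.1 283.7] [80.4 78. ]
top top 732 -17 [522.2 215.4] [602.5 293.6] [80.2 78.2]
top top 732 -18 [517.7 225.2] [597.9 303.3] [80.2 78.1]
top top 732 -19 [513.  234.9] [593.6 313.2] [80.5 78.4]
top plate 481 -14 [524.6 162. ] [634.1 281.8] [109.5 119.8]
top plate 481 -15 [520.9 172.1] [630.2 291.7] [109.4 119.6]
top plate 481 -16 [517.1 182.2] [625.6 301.5] [108.5 119.3]
top plate 481 -17 [512.9 192.3] [621.3 311.5] [108.4 119.2]
top plate 481 -18 [508.7 202.2] [617.2 321.5] [108.5 119.2]
top plate 481 -19 [504.3 212.2] [612.9 331.7] [108.6 119.5]
front line 32 [2.87000e-01 9.58000e-01 5.79888e+02 7.37290e+01] 73.33334
side? 28 [ 9.57000e-01 -2.90000e-01  6.04074e+02  3.97520e+01] -16.876158
```

View pics/ch.png

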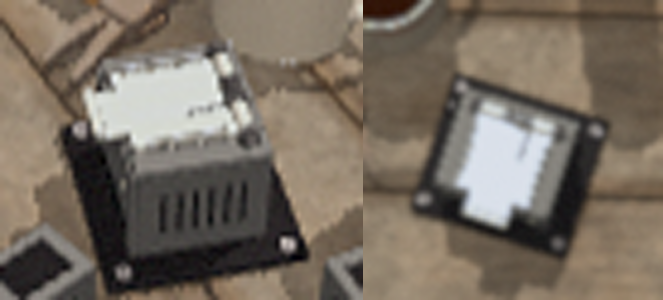

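```bash
cat >> h.py <<'E'
def Rt(yaw,th=0.,flip=1):
    """tool rot: jaws (x) along yaw+90 dir (pack y), tilt th: foot forward along yaw"""
    c,s=np.cos(np.radians(yaw)),np.sin(np.radians(yaw)); t=np.radians(th)
    f=np.array([c,s,0]); z=np.sin(t)*f+np.array([0,0,-np.cos(t)]); x=flip*np.array([-s,c,0])
    return R.from_matrix(np.stack([x,np.cross(z,x),z],1))
def plan(goals,start=None,rd=3):
    """goals: list of (p,R,nrows,nhold) ; one call each, prints rows"""
    if start is None:
        s=st(); start=(s["ee_pos"],R.from_rotvec(s["tcp_rot"]))
    p,r=start
    for g in goals:
        P,Q,n,h=g
        d=r.inv().apply(P-p)/.12; w=(r.inv()*Q).as_rotvec()/np.pi
        rows=[[list(np.round(d*min(1,(i+1)/n),rd)),list(np.round(w*min(1,(i+1)/n),rd))] for i in range(n+h)]
        print("dp",[[float(x) for x in a] for a,_ in rows]); print("rot",[[float(x) for x in b] for _,b in rows])
        print("   step mm/row",round(np.linalg.norm(d)*120/n,1),"deg/row",round(np.linalg.norm(w)*180/n,1))
        p,r=P,Q
E
python3 - <<'E'
from h import *
s=st(); r=R.from_rotvec(s["tcp_rot"]); print(np.round(r.as_matrix(),3))
for f in(1,-1):
    Q=Rt(-22,0,f); print(f,np.round(np.degrees((r.inv()*Q).as_rotvec()),1), "base turn",np.degrees(-s["qpos"][0]-np.arctan2(.23,.478)))
for n in("scene","top"):
    c=cam(n);W=cloud(c).reshape(-1,3);m=(W[:,2]>.115)&(W[:,2]<.4)&(W[:,0]>.4)&(W[:,0]<.9)&(abs(W[:,1])<.35)
    q=W[m]; H=np.unique(np.round(q[:,:2]/.04).astype(int),axis=0,return_counts=True)
    print(n,[(round(a*.04,2),round(b*.04,2),int(k)) for (a,b),k in zip(*H) if k>8])
E
```

```text
[[ 0.453 -0.892 -0.   ]
 [-0.892 -0.453 -0.   ]
 [ 0.     0.    -1.   ]]
1 [   0.     0.  -131.1] base turn -84.38525968885301
-1 [ 0.  -0.  48.9] base turn -84.38525968885301
scene [(np.float64(0.72), np.float64(0.12), 18), (np.float64(0.72), np.float64(0.16), 290), (np.float64(0.72), np.float64(0.2), 148), (np.float64(0.72), np.float64(0.24), 164), (np.float64(0.72), np.float64(0.28), 189), (np.float64(0.72), np.float64(0.32), 141), (np.float64(0.72), np.float64(0.36), 14), (np.float64(0.76), np.float64(-0.08), 379), (np.float64(0.76), np.float64(-0.04), 96), (np.float64(0.76), np.float64(0.0), 432), (np.float64(0.76), np.float64(0.04), 78), (np.float64(0.76), np.float64(0.12), 1446), (np.float64(0.76), np.float64(0.16), 721), (np.float64(0.76), np.float64(0.2), 541), (np.float64(0.76), np.float64(0.24), 776), (np.float64(0.76), np.float64(0.28), 387), (np.float64(0.76), np.float64(0.32), 441), (np.float64(0.76), np.float64(0.36), 96), (np.float64(0.8), np.float64(-0.08), 11), (np.float64(0.8), np.float64(0.0), 657), (np.float64(0.8), np.float64(0.04), 75), (np.float64(0.8), np.flo
[... 1816 characters left out ...]
, 129), (np.float64(0.8), np.float64(0.12), 151), (np.float64(0.84), np.float64(0.04), 144), (np.float64(0.84), np.float64(0.12), 150), (np.float64(0.88), np.float64(-0.36), 73), (np.float64(0.88), np.float64(-0.32), 275), (np.float64(0.88), np.float64(-0.28), 275), (np.float64(0.88), np.float64(-0.24), 273), (np.float64(0.88), np.float64(-0.2), 278), (np.float64(0.88), np.float64(-0.16), 459), (np.float64(0.88), np.float64(-0.12), 809), (np.float64(0.88), np.float64(-0.08), 800), (np.float64(0.88), np.float64(-0.04), 821), (np.float64(0.88), np.float64(0.0), 776), (np.float64(0.88), np.float64(0.04), 677), (np.float64(0.88), np.float64(0.08), 805), (np.float64(0.88), np.float64(0.12), 592)]
```

Run:
```python
from h import *
s=st(); p0=s["ee_pos"]; r0=R.from_rotvec(s["tcp_rot"]); G=np.array([.478,.230,.17])
a0,a1=np.arctan2(p0[1],p0[0]),np.arctan2(G[1],G[0]); R0,R1=np.hypot(*p0[:2]),np.hypot(*G[:2])
gs=[]
for k in range(1,9):
    f=k/8; a=a0+(a1-a0)*f; rr=R0+(R1-R0)*f
    gs.append((np.array([rr*np.cos(a),rr*np.sin(a),p0[2]+(G[2]-p0[2])*f]),r0*R.from_rotvec([0,0,np.radians(-131.1)*f]),4,0))
plan(gs)
W=cloud(cam("scene")).reshape(-1,3); m=(W[:,2]>.115)&(W[:,0]>.5)&(W[:,0]<.76)&(W[:,1]>.1)&(W[:,1]<.4)
print(np.percentile(W[m],[1,50,99],axis=0))
```

```text
dp [[-0.078, -0.281, 0.013], [-0.156, -0.562, 0.025], [-0.234, -0.843, 0.038], [-0.312, -1.124, 0.051]]
rot [[-0.0, 0.0, -0.023], [-0.0, 0.0, -0.046], [-0.0, 0.0, -0.068], [-0.0, 0.0, -0.091]]
   step mm/row 35.0 deg/row 4.1
dp [[-0.052, -0.277, 0.013], [-0.103, -0.554, 0.025], [-0.155, -0.831, 0.038], [-0.207, -1.109, 0.051]]
rot [[0.0, 0.0, -0.023], [0.0, 0.0, -0.046], [0.0, 0.0, -0.068], [0.0, 0.0, -0.091]]
   step mm/row 33.9 deg/row 4.1
dp [[-0.027, -0.271, 0.013], [-0.054, -0.542, 0.025], [-0.08, -0.813, 0.038], [-0.107, -1.084, 0.051]]
rot [[0.0, 0.0, -0.023], [0.0, 0.0, -0.046], [0.0, 0.0, -0.068], [0.0, 0.0, -0.091]]
   step mm/row 32.7 deg/row 4.1
dp [[-0.003, -0.263, 0.013], [-0.007, -0.525, 0.025], [-0.01, -0.788, 0.038], [-0.014, -1.051, 0.051]]
rot [[-0.0, -0.0, -0.023], [-0.0, -0.0, -0.046], [-0.0, -0.0, -0.068], [-0.0, -0.0, -0.091]]
   step mm/row 31.6 deg/row 4.1
dp [[0.018, -0.252, 0.013], [0.036, -0.505, 0.025], [0.055, -0.757, 0.038], [0.073, -1.01, 0.051]]
rot [[0.0, 0.0, -0.023], [0.0, 0.0, -0.046], [0.0, 0.0, -0.068], [0.0, 0.0, -0.091]]
   step mm/row 30.4 deg/row 4.1
dp [[0.038, -0.241, 0.013], [0.076, -0.481, 0.025], [0.114, -0.722, 0.038], [0.152, -0.962, 0.051]]
rot [[0.0, 0.0, -0.023], [0.0, 0.0, -0.046], [0.0, 0.0, -0.068], [0.0, 0.0, -0.091]]
   step mm/row 29.3 deg/row 4.1
dp [[0.056, -0.227, 0.013], [0.111, -0.454, 0.025], [0.167, -0.682, 0.038], [0.222, -0.909, 0.051]]
rot [[-0.0, 0.0, -0.023], [-0.0, 0.0, -0.046], [-0.0, 0.0, -0.068], [-0.0, 0.0, -0.091]]
   step mm/row 28.1 deg/row 4.1
dp [[0.071, -0.213, 0.013], [0.142, -0.426, 0.025], [0.213, -0.638, 0.038], [0.285, -0.851, 0.051]]
rot [[0.0, -0.0, -0.023], [0.0, -0.0, -0.046], [0.0, -0.0, -0.068], [0.0, -0.0, -0.091]]
   step mm/row 27.0 deg/row 4.1
[[0.73101756 0.1250151  0.22017235]
 [0.74172225 0.20842104 0.31955949]
 [0.75911075 0.39775869 0.4271493 ]]
```

Call:
{"name": "carry_out", "arguments": {"dp": [[-0.08,-0.28,0],[-0.15,-0.56,0],[-0.23,-0.84,0],[-0.27,-1,0]], "rot": [[0,0,-0.023],[0,0,-0.046],[0,0,-0.068],[0,0,-0.091]], "claw": [1,1,1,1]}}

```text
t: 2.23
ee_pos: [0.4242, -0.5598, 0.2188]
tcp_rot: [-2.887, 1.234, -0.002]
ft_force: [-0.5, -0.4, 0.1]
finger_gap: 0.0929
```

Call:
{"name": "carry_out", "arguments": {"dp": [[-0.05,-0.28,0],[-0.1,-0.56,0],[-0.15,-0.84,0],[-0.2,-1,0]], "rot": [[0,0,-0.023],[0,0,-0.046],[0,0,-0.068],[0,0,-0.091]], "claw": [1,1,1,1]}}

```text
t: 2.57
ee_pos: [0.4976, -0.4557, 0.2192]
tcp_rot: [-3.035, 0.799, -0.004]
ft_force: [0.8, 0.7, 0.6]
finger_gap: 0.0928
```

Call:
{"name": "carry_out", "arguments": {"dp": [[-0.03,-0.28,0],[-0.06,-0.56,0],[-0.09,-0.84,0],[-0.11,-1,0]], "rot": [[0,0,-0.023],[0,0,-0.046],[0,0,-0.068],[0,0,-0.091]], "claw": [1,1,1,1]}}

```text
t: 2.9
ee_pos: [0.5472, -0.3405, 0.22]
tcp_rot: [-3.118, 0.348, -0.006]
ft_force: [0.5, 0.1, 0.1]
finger_gap: 0.0932
```

Call:
{"name": "carry_out", "arguments": {"dp": [[0,-0.28,0],[0,-0.56,0],[0,-0.84,0],[0,-1,0]], "rot": [[0,0,-0.023],[0,0,-0.046],[0,0,-0.068],[0,0,-0.091]], "claw": [1,1,1,1]}}

```text
t: 3.23
ee_pos: [0.5747, -0.2191, 0.221]
tcp_rot: [-3.135, -0.111, -0.009]
ft_force: [0.7, 0.2, -0.2]
finger_gap: 0.0928
```

Call:
{"name": "carry_out", "arguments": {"dp": [[0.02,-0.28,0],[0.04,-0.56,0],[0.06,-0.84,0],[0.07,-1,0]], "rot": [[0,0,-0.023],[0,0,-0.046],[0,0,-0.068],[0,0,-0.091]], "claw": [1,1,1,1]}}

```text
t: 3.57
ee_pos: [0.5746, -0.0946, 0.2221]
tcp_rot: [-3.085, -0.566, -0.012]
ft_force: [-0.2, -0.2, -0.3]
finger_gap: 0.0932
```

Call:
{"name": "carry_out", "arguments": {"dp": [[0.04,-0.25,0],[0.08,-0.5,0],[0.12,-0.75,0],[0.15,-0.96,0]], "rot": [[0,0,-0.023],[0,0,-0.046],[0,0,-0.068],[0,0,-0.091]], "claw": [1,1,1,1]}}

```text
t: 3.9
ee_pos: [0.5501, 0.0217, 0.223]
tcp_rot: [-2.971, -1.007, -0.014]
ft_force: [0.5, 0.3, -0.3]
finger_gap: 0.0928
```

Run:
```python
from h import *
s=st(); p0=s["ee_pos"]; Q=Rt(-22); r0=R.from_rotvec(s["tcp_rot"]);print(np.round(s["qpos"],2))
v=(r0.inv()*Q).as_rotvec(); print(np.degrees(v)); A=np.array
plan([((p0+A([.478,.23,.19]))/2,r0*R.from_rotvec(v/2),4,0),(A([.478,.23,.16]),Q,4,1),(A([.478,.23,.066]),Q,4,1)])
```

```text
[ 0.25  0.43 -0.54  1.98  0.29  0.8   0.2 ]
[  0.07579284  -0.56455286 -30.56120079]
dp [[0.072, -0.218, 0.035], [0.144, -0.436, 0.071], [0.216, -0.654, 0.106], [0.288, -0.872, 0.142]]
rot [[0.0, -0.0, -0.021], [0.0, -0.001, -0.042], [0.0, -0.001, -0.064], [0.0, -0.002, -0.085]]
   step mm/row 27.9 deg/row 3.8
dp [[0.127, -0.191, 0.098], [0.253, -0.382, 0.195], [0.38, -0.574, 0.293], [0.507, -0.765, 0.39], [0.507, -0.765, 0.39]]
rot [[0.0, -0.0, -0.021], [0.0, -0.001, -0.042], [0.0, -0.001, -0.064], [0.0, -0.002, -0.085], [0.0, -0.002, -0.085]]
   step mm/row 29.9 deg/row 3.8
dp [[0.0, 0.0, 0.196], [0.0, 0.0, 0.392], [0.0, 0.0, 0.588], [0.0, 0.0, 0.783], [0.0, 0.0, 0.783]]
rot [[0.0, 0.0, 0.0], [0.0, 0.0, 0.0], [0.0, 0.0, 0.0], [0.0, 0.0, 0.0], [0.0, 0.0, 0.0]]
   step mm/row 23.5 deg/row 0.0
```

Call:
{"name": "carry_out", "arguments": {"dp": [[0.07,-0.22,0.03],[0.14,-0.44,0.07],[0.22,-0.65,0.1],[0.29,-0.87,0.14]], "rot": [[0,0,-0.021],[0,-0.001,-0.042],[0,-0.001,-0.064],[0,-0.002,-0.085]], "claw": [1,1,1,1]}}

```text
t: 4.23
ee_pos: [0.5141, 0.1269, 0.2069]
tcp_rot: [-2.812, -1.399, -0.007]
ft_force: [0.6, 0.7, 0.4]
finger_gap: 0.0932
```

Call:
{"name": "carry_out", "arguments": {"dp": [[0.13,-0.19,0.1],[0.25,-0.38,0.2],[0.38,-0.57,0.29],[0.507,-0.765,0.39],[0.507,-0.765,0.39]], "rot": [[0,0,-0.021],[0,-0.001,-0.042],[0,-0.001,-0.064],[0,-0.002,-0.085],[0,-0.002,-0.085]], "claw": [1,1,1,1,1]}}

```text
t: 4.65
ee_pos: [0.4752, 0.2362, 0.1591]
tcp_rot: [-2.592, -1.774, 0.002]
ft_force: [0.2, -0.5, 0.4]
finger_gap: 0.093
```

Run:
```python
from h import *
s=st(); Q=Rt(-22); A=np.array; print(s["ee_pos"],s["t"],np.round(s["qpos"],2))
plan([(A([.478,.23,.066]),Q,4,1)])
c=cam("scene"); save(c,"pre.png",(150,60,350,210),4)
```

```text
[0.47524619 0.23619003 0.15910533] 4.65 [-0.11  0.52 -0.64  2.07  0.48  0.7   0.13]
dp [[-0.01, 0.01, 0.194], [-0.02, 0.021, 0.388], [-0.029, 0.031, 0.582], [-0.039, 0.041, 0.776], [-0.039, 0.041, 0.776]]
rot [[-0.0, 0.0, 0.001], [-0.0, 0.0, 0.002], [-0.0, 0.0, 0.003], [-0.0, 0.0, 0.004], [-0.0, 0.0, 0.004]]
   step mm/row 23.3 deg/row 0.2
```

View pics/pre.png

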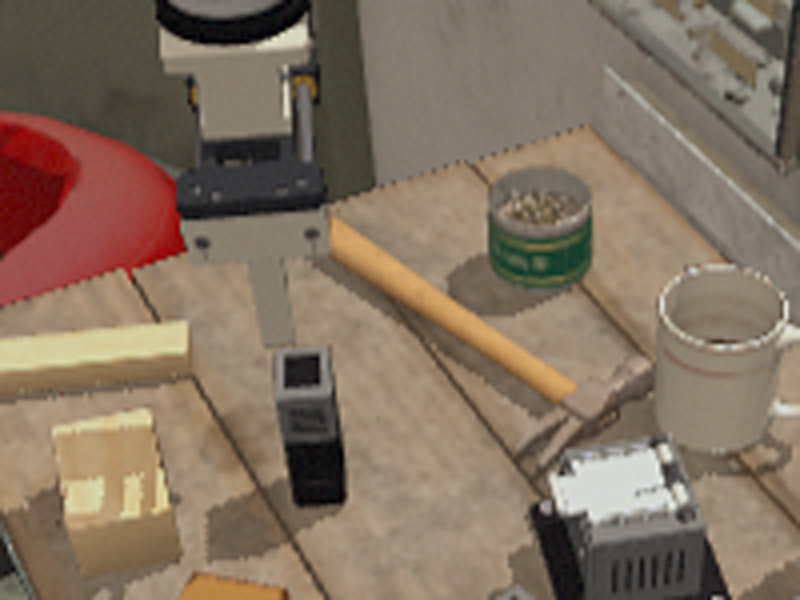

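Call:
{"name": "carry_out", "arguments": {"dp": [[-0.02,0.02,0.19],[-0.03,0.03,0.39],[-0.04,0.04,0.58],[-0.039,0.041,0.776],[-0.039,0.041,0.776]], "rot": [[0,0,0.002],[0,0,0.004],[0,0,0.004],[0,0,0.004],[0,0,0.004]], "claw": [1,1,1,1,1]}}

```text
t: 5.12
ee_pos: [0.4783, 0.2253, 0.0636]
tcp_rot: [2.608, 1.749, -0.01]
ft_force: [0.1, 0.6, -0.7]
finger_gap: 0.0934
```

Call:
{"name": "carry_out", "arguments": {"dp": [[0,0,0],[0,0,0],[0,0,0],[0,0,0],[0,0,0]], "rot": [[0,0,0],[0,0,0],[0,0,0],[0,0,0],[0,0,0]], "claw": [-1,-1,-1,-1,-1], "squeeze": 50}}

```text
t: 5.53
ee_pos: [0.4789, 0.2253, 0.0647]
tcp_rot: [2.608, 1.748, -0.008]
ft_force: [-1.0, 0.4, 1.1]
finger_gap: 0.0643
```

Call:
{"name": "carry_out", "arguments": {"dp": [[0,0,0],[0,0,0],[0,0,0]], "rot": [[0,0,0],[0,0,0],[0,0,0]], "claw": [-1,-1,-1]}}

```text
t: 5.78
ee_pos: [0.4793, 0.2257, 0.0651]
tcp_rot: [2.609, 1.748, -0.006]
ft_force: [0.5, 0.2, 4.3]
finger_gap: 0.0467
```

```bash
cat >> h.py <<'E'
CH=np.array([.617,.078]); YAW=-16.5; OFF=-.0028; L=.065   # OFF: pack centre along tool-forward; L: TCP above foot
def pose(T,th,off=None):
    """T=(X,Z) mm of foot front-bottom corner in charger frame -> TCP world pose"""
    off=OFF if off is None else off
    t=np.radians(th); ex=np.array([np.cos(t),np.sin(t)]); a=np.array([-np.sin(t),np.cos(t)])
    F=np.array(T)/1e3-.015*ex; P=F+L*a-off*ex
    y=np.radians(YAW)
    return np.array([CH[0]+P[0]*np.cos(y),CH[1]+P[0]*np.sin(y),P[1]]),Rt(YAW,th)
def lid(T,th):
    t=np.radians(th); ex=np.array([np.cos(t),np.sin(t)]); a=np.array([-np.sin(t),np.cos(t)])
    F=np.array(T)-15*ex
    pts=[F+15*ex*u for u in np.linspace(-1,1,61)]+[F+ex*(15+2*u)+8*a*u for u in np.linspace(0,1,9)]+[F+17*ex+a*v for v in np.arange(8,100,.5)]
    q=np.array(pts); d=q-[28,69]; rho=np.hypot(*d.T); al=np.arctan2(d[:,1],-d[:,0])
    m=(rho<73); h=np.where(rho>65,3,1.5); f=np.where(m,al+np.arcsin(np.minimum(1,h/rho)),-1); k=f.argmax()
    rear=F-15*ex
    return max(0,f[k]),rho[k],(k>60),rear
E
cat > pl.py <<'E'
from h import *
K=[(-37,56,45),(-37,66,45),(-37,76,45),(-35,86,42),(-31,95,38),(-24,102,33),(-15,106,27),(-5,106,20),(4,102,14),(10,96,8),(14,88,3),(15,80,0),(15,72,0)]
if __name__=="__main__":
    for X,Z,th in K:
        f,r,s,rr=lid((X,Z),th); p,q=pose((X,Z),th); print((X,Z,th),"lid %.2f rho %.0f %s"%(f,r,"face" if s else "foot"),"rear",np.round(rr),"tcp",np.round(p,3))
E
python3 pl.py
python3 - <<'E'
from h import *
s=st(); print(s["ee_pos"],np.round(s["qpos"],2),s["ft_force"])
p0=s["ee_pos"]; r0=R.from_rotvec(s["tcp_rot"]); A=np.array
P1=p0+A([0,0,.11]); Pe,Qe=pose((-60,56),45); 
Pm=pose((-75,90),30)
plan([(P1,r0,4,0),(P1*.6+A(Pm[0])*.4,Rt(YAW,10),3,0),(Pm[0],Pm[1],5,0),(Pe,Qe,4,1)])
E
```

```text
(-37, 56, 45) lid 0.01 rho 73 face rear [-58.  35.] tcp [0.529 0.104 0.093]
(-37, 66, 45) lid 0.14 rho 73 face rear [-58.  45.] tcp [0.529 0.104 0.103]
(-37, 76, 45) lid 0.26 rho 73 face rear [-58.  55.] tcp [0.529 0.104 0.113]
(-35, 86, 42) lid 0.40 rho 73 face rear [-57.  66.] tcp [0.533 0.103 0.126]
(-31, 95, 38) lid 0.55 rho 73 face rear [-55.  77.] tcp [0.54  0.101 0.139]
(-24, 102, 33) lid 0.71 rho 73 face rear [-49.  86.] tcp [0.55  0.098 0.15 ]
(-15, 106, 27) lid 0.87 rho 73 face rear [-42.  92.] tcp [0.564 0.094 0.158]
(-5, 106, 20) lid 1.04 rho 73 face rear [-33.  96.] tcp [0.58  0.089 0.163]
(4, 102, 14) lid 1.18 rho 73 face rear [-25.  95.] tcp [0.594 0.085 0.162]
(10, 96, 8) lid 1.31 rho 73 face rear [-20.  92.] tcp [0.606 0.081 0.159]
(14, 88, 3) lid 1.41 rho 73 face rear [-16.  86.] tcp [0.615 0.078 0.152]
(15, 80, 0) lid 1.46 rho 73 face rear [-15.  80.] tcp [0.62  0.077 0.145]
(15, 72, 0) lid 1.46 rho 73 face rear [-15.  72.] tcp [0.62  0.077 0.137]
[0.47932149 0.22568407 0.06511172] [-0.21  0.65 -0.5   2.14  0.64  0.5  -0.01] [0.53005063 0.17459988 4.31949219]
dp [[
[... 207 characters left out ...]
[[-0.107, 0.073, 0.039], [-0.214, 0.147, 0.078], [-0.32, 0.22, 0.117]]
rot [[-0.019, 0.001, -0.011], [-0.037, 0.003, -0.022], [-0.056, 0.004, -0.032]]
   step mm/row 16.2 deg/row 3.9
dp [[-0.102, 0.049, 0.044], [-0.205, 0.098, 0.088], [-0.307, 0.147, 0.132], [-0.41, 0.196, 0.176], [-0.512, 0.245, 0.22]]
rot [[-0.022, 0.0, 0.0], [-0.044, 0.0, 0.0], [-0.067, 0.0, 0.0], [-0.089, 0.0, 0.0], [-0.111, 0.0, 0.0]]
   step mm/row 14.6 deg/row 4.0
dp [[0.0, -0.043, 0.088], [0.0, -0.085, 0.176], [0.0, -0.128, 0.264], [0.0, -0.17, 0.353], [0.0, -0.17, 0.353]]
rot [[-0.021, -0.0, -0.0], [-0.042, -0.0, -0.0], [-0.062, -0.0, -0.0], [-0.083, -0.0, -0.0], [-0.083, -0.0, -0.0]]
   step mm/row 11.7 deg/row 3.7
```

Call:
{"name": "carry_out", "arguments": {"dp": [[0,0,-0.15],[0,0,-0.4],[0,0,-0.65],[0,0,-0.917],[0,0,-0.917]], "rot": [[0,0,0],[0,0,0],[0,0,0],[0,0,0],[0,0,0]], "claw": [-1,-1,-1,-1,-1]}}

```text
t: 6.2
ee_pos: [0.4811, 0.2275, 0.1799]
tcp_rot: [2.608, 1.748, 0.004]
ft_force: [0.2, 1.1, -1.6]
finger_gap: 0.0463
```

Call:
{"name": "carry_out", "arguments": {"dp": [[-0.11,0.07,0.04],[-0.21,0.15,0.08],[-0.32,0.22,0.117]], "rot": [[-0.019,0.001,-0.011],[-0.037,0.003,-0.022],[-0.056,0.004,-0.032]], "claw": [-1,-1,-1]}}

```text
t: 6.45
ee_pos: [0.4912, 0.1812, 0.1656]
tcp_rot: [2.399, 1.792, 0.169]
ft_force: [-0.1, -1.2, -3.0]
finger_gap: 0.0464
```

Call:
{"name": "carry_out", "arguments": {"dp": [[-0.1,0.05,0.04],[-0.2,0.1,0.09],[-0.3,0.15,0.13],[-0.4,0.2,0.18],[-0.5,0.24,0.22]], "rot": [[-0.022,0,0],[-0.044,0,0],[-0.067,0,0],[-0.089,0,0],[-0.111,0,0]], "claw": [-1,-1,-1,-1,-1]}}

```text
t: 6.87
ee_pos: [0.5035, 0.1219, 0.1474]
tcp_rot: [2.194, 1.632, 0.379]
ft_force: [-0.2, -0.6, -2.2]
finger_gap: 0.0463
```

Run:
```python
from h import *
s=st(); print(s["t"],s["ee_pos"],np.round(s["qpos"],2),s["ft_force"],s["finger_gap"])
y=np.radians(YAW); d=s["ee_pos"]-[*CH,0]; print("charger frame",d[0]*np.cos(y)+d[1]*np.sin(y),-d[0]*np.sin(y)+d[1]*np.cos(y))
Pe,Qe=pose((-60,56),45); plan([(Pe,Qe,4,1)])
```

```text
6.8667 [0.50348339 0.12186534 0.1474144 ] [-0.44  0.42 -0.19  2.42  1.58  0.45 -0.83] [-0.21434077 -0.61425884 -2.21569401] 0.046275453451559506
charger frame -0.12130039538273416 0.009818490302060126
dp [[-0.019, -0.038, 0.107], [-0.039, -0.077, 0.214], [-0.058, -0.115, 0.321], [-0.077, -0.154, 0.428], [-0.077, -0.154, 0.428]]
rot [[-0.025, 0.001, 0.0], [-0.05, 0.002, 0.0], [-0.076, 0.003, 0.0], [-0.101, 0.003, 0.0], [-0.101, 0.003, 0.0]]
   step mm/row 13.8 deg/row 4.5
```

Call:
{"name": "carry_out", "arguments": {"dp": [[-0.02,-0.04,0.11],[-0.04,-0.08,0.21],[-0.06,-0.12,0.32],[-0.077,-0.154,0.428],[-0.077,-0.154,0.428]], "rot": [[-0.025,0.001,0],[-0.05,0.002,0],[-0.076,0.003,0],[-0.101,0.003,0],[-0.101,0.003,0]], "claw": [-1,-1,-1,-1,-1]}}

```text
t: 7.28
ee_pos: [0.5011, 0.1143, 0.0854]
tcp_rot: [1.979, 1.577, 0.429]
ft_force: [-0.4, 0.7, -4.3]
finger_gap: 0.0464
```

```bash
cat > look.py <<'E'
from h import *
import sys
def inv():
    s=st(); y=np.radians(YAW); d=s["ee_pos"]-[*CH,0]; Q=R.from_rotvec(s["tcp_rot"]).as_matrix(); z=Q[:,2]
    f=np.array([np.cos(y),np.sin(y),0]); lt=np.array([-np.sin(y),np.cos(y),0])
    th=np.degrees(np.arctan2(z@f,-z[2])); t=np.radians(th); ex=np.array([np.cos(t),np.sin(t)]); a=np.array([-np.sin(t),np.cos(t)])
    P=np.array([d@f,s["ee_pos"][2]]); T=(P-L*a+OFF*ex+.015*ex)*1e3
    print("t %.2f"%s["t"],"T",np.round(T,1),"th %.1f"%th,"lat mm %.1f"%(d@lt*1e3),"roll/yaw err deg",np.round(np.degrees((R.from_matrix(Q).inv()*Rt(YAW,th)).as_rotvec()),1),"F",np.round(s["ft_force"],1),"q",np.round(s["qpos"],2),"gap",round(s["finger_gap"],4))
    return T,th
if __name__=="__main__": inv()
E
python3 look.py
python3 - <<'E'
from h import *
P=[]
for n,(u0,v0,u1,v1) in(("scene",(230,130,340,220)),("top",(200,120,310,210))):
    c=cam(n); P.append(cv2.resize(c["image"][v0:v1,u0:u1],None,fx=3.6,fy=3.6,interpolation=cv2.INTER_CUBIC))
    np.save(n+"_W.npy",cloud(c)); 
cv2.imwrite("pics/hook.png",np.hstack(P)[...,::-1])
E
```

```text
t 7.28 T [-71.9  41.6] th 37.9 lat mm 1.9 roll/yaw err deg [-0.1  3.4  4.8] F [-0.4  0.7 -4.3] q [-0.2   0.76 -0.78  2.54  1.81  1.14 -1.21] gap 0.0464
```

View pics/hook.png

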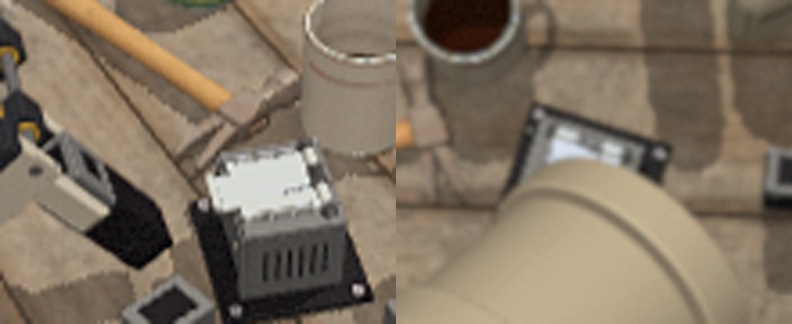

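```bash
cat > ov.py <<'E'
from h import *
from look import inv
import sys
def wire(name,crop,s):
    c=cam(name); T=np.linalg.inv(np.array(c["world_from_camera"]))
    x0,y0,x1,y1=crop; im=cv2.resize(c["image"][y0:y1,x0:x1][...,::-1],None,fx=s,fy=s,interpolation=cv2.INTER_CUBIC)
    def pr(p):
        q=T[:3,:3]@p+T[:3,3]; return (int(((c["fx"]*q[0]/-q[2]+c["cx"])-x0+.5)*s),int(((-c["fy"]*q[1]/-q[2]+c["cy"])-y0+.5)*s))
    def box(o,M,lo,hi,col):
        v=[np.array([(lo,hi)[i>>k&1][k] for k in range(3)]) for i in range(8)]
        for i in range(8):
            for k in range(3):
                j=i|1<<k
                if j!=i: cv2.line(im,pr(o+M@v[i]),pr(o+M@v[j]),col,1,cv2.LINE_AA)
    s_=st(); Q=R.from_rotvec(s_["tcp_rot"]).as_matrix()
    M=np.stack([Q[:,1]*-1,Q[:,0],-Q[:,2]],1)  # pack x fwd, y, z up
    f=np.array([np.cos(np.radians(YAW)),np.sin(np.radians(YAW)),0])
    if M[:,0]@f<0: M[:,:2]*=-1
    F=s_["ee_pos"]-L*M[:,2]+OFF*M[:,0]
    box(F,M,np.array([-.017,-.02,0]),np.array([.017,.02,.062]),(0,255,255))
    box(F,M,np.array([-.017,-.023,.062]),np.array([.017,.023,.1]),(0,160,255))
    y=np.radians(YAW); C=np.array([[np.cos(y),-np.sin(y),0],[np.sin(y),np.cos(y),0],[0,0,1]])
    box(np.array([*CH,0]),C,np.array([-.032,-.04,0]),np.array([.038,.04,.066]),(0,255,0))
    box(np.array([*CH,0]),C,np.array([-.044,-.015,.066]),np.array([-.038,.015,.072]),(0,0,255))
    return im
if __name__=="__main__":
    inv(); cv2.imwrite("pics/"+sys.argv[1],wire("scene",(225,115,345,215),6.4))
E
python3 - <<'E'
from h import *
plan([(*pose((-56,50),38),3,2)])
E
```

```text
dp [[-0.011, 0.064, -0.0], [-0.022, 0.129, -0.001], [-0.033, 0.193, -0.001], [-0.033, 0.193, -0.001], [-0.033, 0.193, -0.001]]
rot [[-0.002, 0.006, 0.009], [-0.004, 0.012, 0.018], [-0.006, 0.019, 0.027], [-0.006, 0.019, 0.027], [-0.006, 0.019, 0.027]]
   step mm/row 7.8 deg/row 2.0
```

Call:
{"name": "carry_out", "arguments": {"dp": [[-0.01,0.064,0],[-0.02,0.13,0],[-0.033,0.193,0],[-0.033,0.193,0],[-0.033,0.193,0]], "rot": [[-0.002,0.006,0.009],[-0.004,0.012,0.018],[-0.006,0.019,0.027],[-0.006,0.019,0.027],[-0.006,0.019,0.027]], "claw": [-1,-1,-1,-1,-1]}}

```text
t: 7.8
ee_pos: [0.516, 0.1066, 0.0946]
tcp_rot: [2.051, 1.529, 0.527]
ft_force: [-0.4, -0.5, -1.7]
finger_gap: 0.0463
```

```bash
python3 ov.py ov1.png
```

```text
t 7.80 T [-55.3  51. ] th 38.1 lat mm -1.3 roll/yaw err deg [ 0.   0.1 -0.1] F [-0.4 -0.5 -1.7] q [-0.11  0.74 -0.8   2.54  1.9   1.11 -1.27] gap 0.0463
```

View pics/ov1.png

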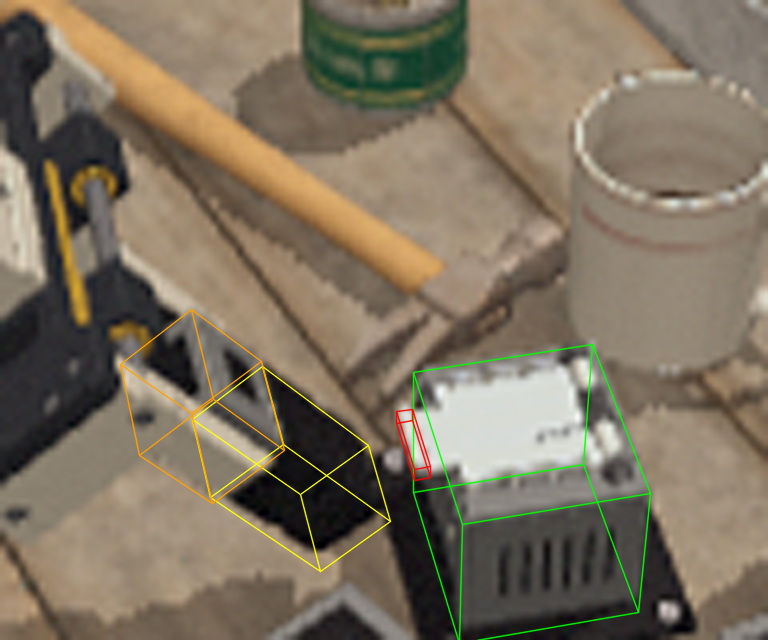

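```bash
cat > fitp.py <<'E'
from h import *
from scipy.optimize import least_squares
def frame():
    s_=st(); Q=R.from_rotvec(s_["tcp_rot"]).as_matrix(); M=np.stack([Q[:,1],-Q[:,0],-Q[:,2]],1)
    return s_["ee_pos"],M
def run(n="scene"):
    c=cam(n);W=cloud(c).reshape(-1,3); p,M=frame(); o=p-L*M[:,2]
    q=(W-o)@M; m=(abs(q[:,0])<.027)&(abs(q[:,1])<.03)&(q[:,2]>-.008)&(q[:,2]<.055)&(W[:,2]>.01); q=q[m]*1e3
    w=W[m]; cp=np.array(c["world_from_camera"])[:3,3]; v=(cp-o)@M; sg=np.sign(v)
    print(n,len(q),"view dir",np.round(v/np.linalg.norm(v),2),"medians",np.round(np.median(q,0),1))
    h=np.array([17,20]) 
    def res(t):
        d=np.stack([abs(q[:,0]-t[0]-sg[0]*17),abs(q[:,1]-t[1]-sg[1]*20),abs(q[:,2]-t[2]) if v[2]<0 else 99+0*q[:,0]],1)
        return d.min(1)
    r=least_squares(res,[0,0,0],loss="soft_l1",diff_step=1e-3,x_scale=1,f_scale=1.); k=np.abs(r.fun)
    d=np.stack([abs(q[:,0]-r.x[0]-sg[0]*17),abs(q[:,1]-r.x[1]-sg[1]*20)],1).argmin(1)
    print(" offset fwd,lat,axial mm",np.round(r.x,2),"med res",np.median(k),"n x-face",(d==0).sum(),"y-face",(d==1).sum(),"axial range 1-99%",np.round(np.percentile(q[:,2],[1,99]),1))
if __name__=="__main__": run()
E
python3 fitp.py
```

```text
scene 319 view dir [0.35 0.67 0.65] medians [ 8.6 15.3 29.2]
 offset fwd,lat,axial mm [-1.08 -3.48  0.  ] med res 0.7180254948176099 n x-face 122 y-face 197 axial range 1-99% [ 3.4 54.4]
```

Run:
```python
from h import *
from scipy.optimize import least_squares
W=cloud(cam("scene")).reshape(-1,3)
m=(np.hypot(W[:,0]-.617,W[:,1]-.078)<.062)&(W[:,2]>.014)&(W[:,2]<.058); q=W[m]*1e3
m2=(q[:,1]<110); q=q[m2]
def loc(t):
    y=np.radians(t[2]); return (q[:,0]-t[0])*np.cos(y)+(q[:,1]-t[1])*np.sin(y),-(q[:,0]-t[0])*np.sin(y)+(q[:,1]-t[1])*np.cos(y)
def D(t):
    X,Y=loc(t); return np.abs(np.stack([np.where(abs(Y)<42,X+32,99),np.where((X>-34)&(X<40),Y+40,99)],1))
res=lambda t:np.minimum(D(t).min(1),8)
b=None
for y0 in(-15,-16.5,-18):
    r=least_squares(res,[617,78,y0],loss="soft_l1",diff_step=1e-4); d=D(r.x).argmin(1)
    X,Y=loc(r.x)
    print(np.round(r.x,2),round(r.cost,1),len(q),"med",np.median(res(r.x)),"front",(d==0).sum(),"side",(d==1).sum(), "front med X",np.median(X[d==0]),"side med Y",np.median(Y[d==1]))
    a=np.radians(r.x[2]); print("   in charger axes",r.x[0]*np.cos(a)+r.x[1]*np.sin(a),-r.x[0]*np.sin(a)+r.x[1]*np.cos(a))
a=np.radians(-16.5);print([617*np.cos(a)+78*np.sin(a),-617*np.sin(a)+78*np.cos(a)])
```

```text
[617.88  79.74 -17.02] 182.7 418 med 0.6104431936158186 front 75 side 343 front med X -32.0121147079642 side med Y -40.04536418012826
   in charger axes 567.4636552605599 257.14544472038386
[617.88  79.74 -17.02] 182.7 418 med 0.6103688133845608 front 75 side 343 front med X -32.012138801535535 side med Y -40.045503977664254
   in charger axes 567.464722713346 257.1430998703883
[617.88  79.74 -17.02] 182.7 418 med 0.6104350462118937 front 75 side 343 front med X -32.01213376516955 side med Y -40.04539344855538
   in charger axes 567.4637886048863 257.14520182758497
[np.float64(569.4385795267691), np.float64(250.02540700203934)]
```

```bash
cat >> h.py <<'E'
CH=np.array([.6169,.0764]); YAW=-17.0; OFF=-.0011
E
cat > pl.py <<'E'
from h import *
K=[(-36,52,38),(-36,62,38),(-36,72,38),(-36,82,38),(-32,91,36),(-25,98,32),(-15,102,26),(-5,102,20),(4,98,14),(10,93,8),(14,86,3),(15,80,0),(15,72,0)]
if __name__=="__main__":
    for X,Z,th in K:
        f,r,s,rr=lid((X,Z),th); p,q=pose((X,Z),th); print((X,Z,th),"lid %.2f rho %.0f %s"%(f,r,"face" if s else "foot"),"rear",np.round(rr),"tcp",np.round(p,3))
E
python3 pl.py; python3 look.py
python3 - <<'E'
from h import *
plan([(*pose((-36,52),38),3,2)])
plan([(*pose((-36,62),38),3,1),(*pose((-36,74),38),3,1)],start=pose((-36,52),38))
E
```

```text
(-36, 52, 38) lid 0.01 rho 73 face rear [-60.  34.] tcp [0.534 0.102 0.095]
(-36, 62, 38) lid 0.14 rho 73 face rear [-60.  44.] tcp [0.534 0.102 0.105]
(-36, 72, 38) lid 0.25 rho 73 face rear [-60.  54.] tcp [0.534 0.102 0.115]
(-36, 82, 38) lid 0.36 rho 73 face rear [-60.  64.] tcp [0.534 0.102 0.125]
(-32, 91, 36) lid 0.50 rho 73 face rear [-56.  73.] tcp [0.539 0.1   0.135]
(-25, 98, 32) lid 0.66 rho 73 face rear [-50.  82.] tcp [0.549 0.097 0.146]
(-15, 102, 26) lid 0.85 rho 73 face rear [-42.  89.] tcp [0.563 0.093 0.154]
(-5, 102, 20) lid 1.02 rho 73 face rear [-33.  92.] tcp [0.578 0.088 0.158]
(4, 98, 14) lid 1.17 rho 73 face rear [-25.  91.] tcp [0.593 0.084 0.158]
(10, 93, 8) lid 1.30 rho 73 face rear [-20.  89.] tcp [0.605 0.08  0.155]
(14, 86, 3) lid 1.41 rho 73 face rear [-16.  84.] tcp [0.614 0.077 0.15 ]
(15, 80, 0) lid 1.46 rho 73 face rear [-15.  80.] tcp [0.618 0.076 0.145]
(15, 72, 0) lid 1.46 rho 73 face rear [-15.  72.] tcp [0.618 0.076 0.137]
t 7.95 T [-54.9  51.6] th 38.1 lat mm 0.9 roll/yaw err deg [ 0.  -0.4  0.4] F [-0.8 -0.  -1.9] q [-0.11  0.74 -0.8   2.54  1.9   1.12 -1.27] gap 0.0463
dp [[-0.003, 0.042, 0.031], [-0.006, 0.085, 0.063], [-0.009, 0.127, 0.094], [-0.009, 0.127, 0.094], [-0.009, 0.127, 0.094]]
rot [[0.0, -0.001, 0.001], [0.0, -0.001, 0.001], [0.0, -0.002, 0.002], [0.0, -0.002, 0.002], [0.0, -0.002, 0.002]]
   step mm/row 6.3 deg/row 0.2
dp [[0.0, 0.017, -0.022], [0.0, 0.034, -0.044], [0.0, 0.051, -0.066], [0.0, 0.051, -0.066]]
rot [[0.0, 0.0, 0.0], [0.0, 0.0, 0.0], [0.0, 0.0, 0.0], [0.0, 0.0, 0.0]]
   step mm/row 3.3 deg/row 0.0
dp [[0.0, 0.021, -0.026], [0.0, 0.041, -0.053], [0.0, 0.062, -0.079], [0.0, 0.062, -0.079]]
rot [[0.0, 0.0, 0.0], [0.0, 0.0, 0.0], [0.0, 0.0, 0.0], [0.0, 0.0, 0.0]]
   step mm/row 4.0 deg/row 0.0
```

Call:
{"name": "carry_out", "arguments": {"dp": [[-0.003,0.0,0.06],[-0.006,0.03,0.1],[-0.009,0.065,0.115],[-0.009,0.096,0.133],[-0.009,0.096,0.133]], "rot": [[0,0,0],[0,0,0.001],[0,-0.002,0.002],[0,-0.002,0.002],[0,-0.002,0.002]], "claw": [-1,-1,-1,-1,-1]}}

```text
t: 8.37
ee_pos: [0.5346, 0.1014, 0.0888]
tcp_rot: [2.056, 1.52, 0.524]
ft_force: [0.2, 0.4, -3.0]
finger_gap: 0.0465
```

```bash
python3 look.py; python3 fitp.py
python3 - <<'E'
from h import *
plan([(*pose((-36,58),38),3,1)])
E
```

```text
t 8.37 T [-35.   46.2] th 38.1 lat mm -0.1 roll/yaw err deg [ 0.  0. -0.] F [ 0.2  0.4 -3. ] q [-0.08  0.75 -0.78  2.51  1.93  1.1  -1.23] gap 0.0465
scene 364 view dir [0.34 0.67 0.66] medians [12.3 14.3 25.6]
 offset fwd,lat,axial mm [-0.51 -4.22  0.  ] med res 0.9995208994002471 n x-face 151 y-face 213 axial range 1-99% [-4.6 54.4]
dp [[0.001, 0.019, -0.027], [0.001, 0.039, -0.054], [0.002, 0.058, -0.081], [0.002, 0.058, -0.081]]
rot [[0.0, 0.0, -0.0], [0.0, 0.0, -0.0], [0.0, 0.0, -0.0], [0.0, 0.0, -0.0]]
   step mm/row 4.0 deg/row 0.0
```

Call:
{"name": "carry_out", "arguments": {"dp": [[0,0.019,-0.027],[0,0.039,-0.054],[0,0.058,-0.081],[0,0.058,-0.081]], "rot": [[0,0,0],[0,0,0],[0,0,0],[0,0,0]], "claw": [-1,-1,-1,-1]}}

```text
t: 8.75
ee_pos: [0.5334, 0.1018, 0.1016]
tcp_rot: [2.056, 1.521, 0.525]
ft_force: [-0.6, 1.0, -1.3]
finger_gap: 0.0465
```

Call:
{"name": "carry_out", "arguments": {"dp": [[0,0.019,-0.027],[0,0.039,-0.054],[0,0.058,-0.081],[0,0.058,-0.081]], "rot": [[0,0,0],[0,0,0],[0,0,0],[0,0,0]], "claw": [-1,-1,-1,-1]}}

```text
t: 9.08
ee_pos: [0.533, 0.102, 0.1145]
tcp_rot: [2.055, 1.521, 0.526]
ft_force: [-1.5, 0.8, -2.6]
finger_gap: 0.0462
```

```bash
python3 ov.py ov2.png
python3 - <<'E'
from h import *
plan([(*pose((-36,82),38),3,1)])
plan([(*pose((-32,91),36),3,1),(*pose((-25,98),32),3,1)],start=pose((-36,82),38))
E
```

```text
t 9.08 T [-36.6  72. ] th 38.2 lat mm -0.0 roll/yaw err deg [-0. -0. -0.] F [-1.5  0.8 -2.6] q [-0.07  0.68 -0.79  2.5   1.87  1.05 -1.18] gap 0.0462
dp [[0.0, 0.02, -0.022], [0.0, 0.039, -0.043], [0.001, 0.059, -0.065], [0.001, 0.059, -0.065]]
rot [[0.0, -0.0, -0.0], [0.001, -0.0, -0.0], [0.001, -0.0, -0.0], [0.001, -0.0, -0.0]]
   step mm/row 3.5 deg/row 0.0
dp [[0.0, 0.03, -0.014], [0.0, 0.061, -0.028], [0.0, 0.091, -0.042], [0.0, 0.091, -0.042]]
rot [[0.004, -0.0, -0.0], [0.007, -0.0, -0.0], [0.011, -0.0, -0.0], [0.011, -0.0, -0.0]]
   step mm/row 4.0 deg/row 0.7
dp [[-0.0, 0.04, -0.007], [-0.0, 0.08, -0.013], [-0.0, 0.12, -0.02], [-0.0, 0.12, -0.02]]
rot [[0.007, 0.0, 0.0], [0.015, 0.0, 0.0], [0.022, 0.0, 0.0], [0.022, 0.0, 0.0]]
   step mm/row 4.8 deg/row 1.3
```

View pics/ov2.png

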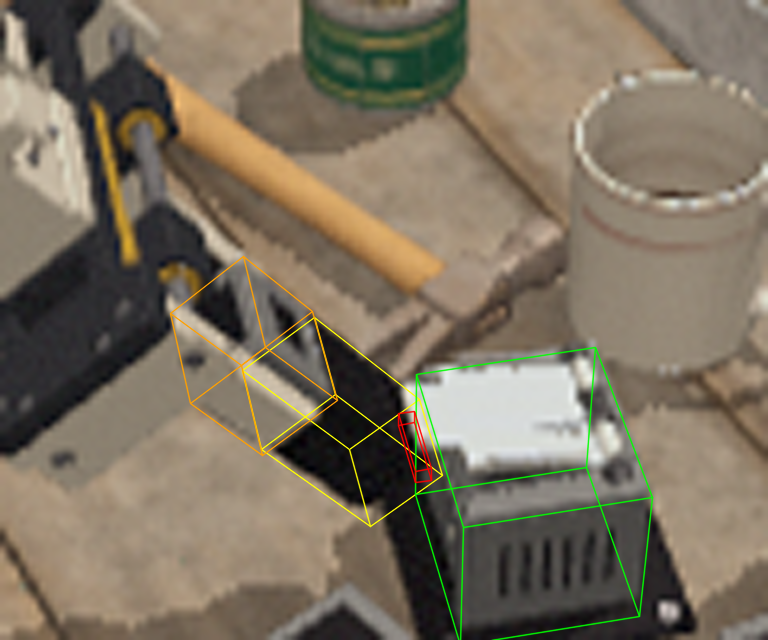

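```bash
cat > lidang.py <<'E'
from h import *
def ang(n="scene"):
    c=cam(n); W=cloud(c); im=c["image"].astype(int); y=np.radians(YAW); d=W-[*(CH+.0035*np.array([.292,.956])),0]
    X=(d[...,0]*np.cos(y)+d[...,1]*np.sin(y))*1e3; Y=(-d[...,0]*np.sin(y)+d[...,1]*np.cos(y))*1e3; Z=W[...,2]*1e3
    m=(im.min(-1)>150)&(X>-50)&(X<22)&(abs(Y)<26)&(Z>66)&(Z<150)
    if m.sum()<15: print(n,"few",m.sum()); return
    a=np.arctan2(Z[m]-69,28-X[m]); r=np.hypot(Z[m]-69,28-X[m]); g=r>20
    print(n,"lid angle med %.2f (10-90%% %.2f %.2f) n %d rmax %.0f"%(np.median(a[g]),*np.percentile(a[g],[10,90]),g.sum(),r.max()), "X %.0f..%.0f"%(X[m].min(),X[m].max()))
if __name__=="__main__": ang("scene"); ang("top")
E
python3 lidang.py
```

```text
scene lid angle med 0.22 (10-90% 0.18 0.29) n 278 rmax 73 X -42..22
top lid angle med 0.17 (10-90% 0.08 0.26) n 322 rmax 76 X -45..22
```

Call:
{"name": "carry_out", "arguments": {"dp": [[0,0.02,-0.022],[0,0.039,-0.043],[0,0.059,-0.065],[0,0.059,-0.065]], "rot": [[0,0,0],[0,0,0],[0.001,0,0],[0.001,0,0]], "claw": [-1,-1,-1,-1]}}

```text
t: 9.57
ee_pos: [0.5338, 0.1017, 0.1249]
tcp_rot: [2.058, 1.522, 0.524]
ft_force: [-1.2, -0.3, -1.8]
finger_gap: 0.0465
```

Call:
{"name": "carry_out", "arguments": {"dp": [[0,0.03,-0.014],[0,0.061,-0.028],[0,0.091,-0.042],[0,0.091,-0.042]], "rot": [[0.004,0,0],[0.007,0,0],[0.011,0,0],[0.011,0,0]], "claw": [-1,-1,-1,-1]}}

```text
t: 9.9
ee_pos: [0.5397, 0.0999, 0.1366]
tcp_rot: [2.084, 1.54, 0.502]
ft_force: [-2.0, 0.0, -2.7]
finger_gap: 0.0462
```

```bash
python3 look.py; python3 lidang.py
python3 - <<'E'
from h import *
plan([(*pose((-25,98),32),3,1)])
plan([(*pose((-15,102),26),3,1),(*pose((-5,102),20),3,1)],start=pose((-25,98),32))
E
```

```text
t 9.90 T [-31.2  92.2] th 36.0 lat mm -0.1 roll/yaw err deg [-0.  -0.  -0.1] F [-2.   0.  -2.7] q [-0.02  0.61 -0.79  2.45  1.8   0.94 -1.04] gap 0.0462
scene lid angle med 0.52 (10-90% 0.49 0.57) n 230 rmax 73 X -36..22
top lid angle med 0.46 (10-90% 0.38 0.53) n 280 rmax 79 X -39..22
dp [[0.001, 0.038, -0.006], [0.001, 0.077, -0.012], [0.002, 0.115, -0.018], [0.002, 0.115, -0.018]]
rot [[0.007, -0.0, -0.0], [0.015, -0.0, -0.0], [0.022, -0.0, -0.0], [0.022, -0.0, -0.0]]
   step mm/row 4.6 deg/row 1.3
dp [[-0.0, 0.049, 0.002], [-0.0, 0.097, 0.005], [-0.0, 0.146, 0.007], [-0.0, 0.146, 0.007]]
rot [[0.011, -0.0, 0.0], [0.022, -0.0, 0.0], [0.033, -0.0, 0.0], [0.033, -0.0, 0.0]]
   step mm/row 5.8 deg/row 2.0
dp [[0.0, 0.044, 0.009], [0.0, 0.088, 0.018], [0.0, 0.132, 0.027], [0.0, 0.132, 0.027]]
rot [[0.011, -0.0, -0.0], [0.022, -0.0, -0.0], [0.033, -0.0, -0.0], [0.033, -0.0, -0.0]]
   step mm/row 5.4 deg/row 2.0
```

As modelled (lid 0.52). Continue.

Call:
{"name": "carry_out", "arguments": {"dp": [[0,0.038,-0.006],[0.001,0.077,-0.012],[0.002,0.115,-0.018],[0.002,0.115,-0.018]], "rot": [[0.007,0,0],[0.015,0,0],[0.022,0,0],[0.022,0,0]], "claw": [-1,-1,-1,-1]}}

```text
t: 10.33
ee_pos: [0.5496, 0.0968, 0.1464]
tcp_rot: [2.136, 1.576, 0.455]
ft_force: [-0.2, 0.4, -3.3]
finger_gap: 0.0463
```

Call:
{"name": "carry_out", "arguments": {"dp": [[0,0.049,0.002],[0,0.097,0.005],[0,0.146,0.007],[0,0.146,0.007]], "rot": [[0.011,0,0],[0.022,0,0],[0.033,0,0],[0.033,0,0]], "claw": [-1,-1,-1,-1]}}

```text
t: 10.67
ee_pos: [0.5654, 0.0915, 0.1554]
tcp_rot: [2.214, 1.629, 0.381]
ft_force: [-0.3, 0.1, -3.6]
finger_gap: 0.0464
```

```bash
python3 look.py; python3 lidang.py
python3 - <<'E'
from h import *
plan([(*pose((-5,102),20),3,1)])
plan([(*pose((4,98),14),3,1),(*pose((10,93),8),3,1)],start=pose((-5,102),20))
E
```

```text
t 10.67 T [-12.5 103.2] th 26.2 lat mm -0.7 roll/yaw err deg [ 0.   0.1 -0.3] F [-0.3  0.1 -3.6] q [ 0.11  0.53 -0.76  2.29  1.47  0.68 -0.56] gap 0.0464
scene lid angle med 0.89 (10-90% 0.86 0.92) n 142 rmax 75 X -20..22
top lid angle med 0.80 (10-90% 0.75 0.86) n 197 rmax 75 X -23..22
dp [[0.002, 0.042, 0.009], [0.005, 0.084, 0.018], [0.007, 0.126, 0.027], [0.007, 0.126, 0.027]]
rot [[0.012, 0.0, -0.0], [0.023, 0.0, -0.001], [0.035, 0.0, -0.001], [0.035, 0.0, -0.001]]
   step mm/row 5.2 deg/row 2.1
dp [[-0.0, 0.039, 0.016], [-0.0, 0.078, 0.032], [-0.0, 0.116, 0.048], [-0.0, 0.116, 0.048]]
rot [[0.011, 0.0, 0.0], [0.022, 0.0, 0.0], [0.033, 0.0, 0.0], [0.033, 0.0, 0.0]]
   step mm/row 5.0 deg/row 2.0
dp [[0.0, 0.032, 0.014], [0.0, 0.064, 0.029], [0.0, 0.096, 0.043], [0.0, 0.096, 0.043]]
rot [[0.011, -0.0, 0.0], [0.022, -0.0, 0.0], [0.033, -0.0, 0.0], [0.033, -0.0, 0.0]]
   step mm/row 4.2 deg/row 2.0
```

Call:
{"name": "carry_out", "arguments": {"dp": [[0.002,0.042,0.009],[0.005,0.084,0.018],[0.007,0.12,0.027],[0.007,0.12,0.027]], "rot": [[0.012,0,0],[0.023,0,0],[0.035,0,0],[0.035,0,0]], "claw": [-1,-1,-1,-1]}}

```text
t: 11.1
ee_pos: [0.578, 0.0878, 0.1575]
tcp_rot: [2.293, 1.687, 0.295]
ft_force: [-0.1, 0.8, -2.5]
finger_gap: 0.0465
```

Call:
{"name": "carry_out", "arguments": {"dp": [[0,0.035,0.016],[0,0.07,0.032],[0,0.105,0.048],[0,0.105,0.048]], "rot": [[0.011,0,0],[0.022,0,0],[0.033,0,0],[0.033,0,0]], "claw": [-1,-1,-1,-1]}}

```text
t: 11.43
ee_pos: [0.5913, 0.0826, 0.1553]
tcp_rot: [2.367, 1.738, 0.208]
ft_force: [-1.1, -0.2, -4.0]
finger_gap: 0.0464
```

```bash
python3 look.py; python3 lidang.py
python3 - <<'E'
from h import *
plan([(*pose((10,94),8),3,1)])
plan([(*pose((14,88),3),3,1)],start=pose((10,94),8))
E
```

```text
t 11.43 T [ 2.8 95.5] th 13.9 lat mm -1.6 roll/yaw err deg [ 0.   0.3 -0.4] F [-1.1 -0.2 -4. ] q [ 0.26  0.59 -0.83  2.09  1.02  0.71 -0.  ] gap 0.0464
scene lid angle med 1.14 (10-90% 1.12 1.17) n 53 rmax 75 X -4..22
top lid angle med 1.07 (10-90% 1.01 1.10) n 103 rmax 76 X -7..22
dp [[0.004, 0.041, 0.007], [0.008, 0.082, 0.014], [0.011, 0.122, 0.021], [0.011, 0.122, 0.021]]
rot [[0.011, 0.0, -0.001], [0.022, 0.001, -0.001], [0.033, 0.001, -0.002], [0.033, 0.001, -0.002]]
   step mm/row 5.0 deg/row 2.0
dp [[0.0, 0.025, 0.015], [0.0, 0.049, 0.031], [0.0, 0.074, 0.046], [0.0, 0.074, 0.046]]
rot [[0.009, 0.0, -0.0], [0.019, 0.0, -0.0], [0.028, 0.0, -0.0], [0.028, 0.0, -0.0]]
   step mm/row 3.5 deg/row 1.7
```

Call:
{"name": "carry_out", "arguments": {"dp": [[0.004,0.041,0.007],[0.008,0.082,0.014],[0.011,0.12,0.021],[0.011,0.12,0.021]], "rot": [[0.011,0,-0.001],[0.022,0.001,-0.001],[0.033,0.001,-0.002],[0.033,0.001,-0.002]], "claw": [-1,-1,-1,-1]}}

```text
t: 11.87
ee_pos: [0.6048, 0.0795, 0.1558]
tcp_rot: [2.432, 1.799, 0.124]
ft_force: [-0.4, 0.5, -2.8]
finger_gap: 0.0462
```

Call:
{"name": "carry_out", "arguments": {"dp": [[0,0.025,0.015],[0,0.049,0.031],[0,0.068,0.046],[0,0.068,0.046],[0,0.068,0.046]], "rot": [[0.009,0,0],[0.019,0,0],[0.028,0,0],[0.028,0,0],[0.028,0,0]], "claw": [-1,-1,-1,-1,-1]}}

```text
t: 12.28
ee_pos: [0.6123, 0.0769, 0.1508]
tcp_rot: [2.489, 1.841, 0.045]
ft_force: [-1.8, 1.3, -1.9]
finger_gap: 0.0463
```

```bash
python3 look.py; python3 lidang.py
python3 - <<'E'
from h import *
plan([(*pose((15,76),0),3,2)])
E
```

```text
t 12.28 T [12.8 86.7] th 3.1 lat mm -0.8 roll/yaw err deg [ 0.   0.2 -0. ] F [-1.8  1.3 -1.9] q [ 0.36  0.7  -0.92  1.92  0.78  0.88  0.3 ] gap 0.0463
scene few 11
top few 0
dp [[0.002, 0.015, 0.029], [0.003, 0.03, 0.059], [0.005, 0.045, 0.088], [0.005, 0.045, 0.088], [0.005, 0.045, 0.088]]
rot [[0.006, 0.0, 0.0], [0.011, 0.001, 0.0], [0.017, 0.001, 0.0], [0.017, 0.001, 0.0], [0.017, 0.001, 0.0]]
   step mm/row 4.0 deg/row 1.0
```

Call:
{"name": "carry_out", "arguments": {"dp": [[0.002,0.015,0.029],[0.003,0.03,0.059],[0.005,0.045,0.088],[0.005,0.045,0.088],[0.005,0.045,0.088]], "rot": [[0.006,0,0],[0.011,0.001,0],[0.017,0.001,0],[0.017,0.001,0],[0.017,0.001,0]], "claw": [-1,-1,-1,-1,-1]}}

```text
t: 12.8
ee_pos: [0.6182, 0.0757, 0.1403]
tcp_rot: [-2.526, -1.868, 0.001]
ft_force: [-0.9, -0.3, -2.9]
finger_gap: 0.0464
```

```bash
sed -i 's/(W\[:,2\]>.01)/(W[:,2]>ZMIN)/; s/^def frame/ZMIN=.083\ndef frame/' fitp.py; python3 fitp.py; python3 ov.py ov3.png
```

```text
scene 327 view dir [-0.19  0.68  0.71] medians [-1.3 15.7 29.6]
 offset fwd,lat,axial mm [-1.64 -3.54  0.  ] med res 0.9929031555065038 n x-face 70 y-face 257 axial range 1-99% [ 8.1 54.2]
t 12.85 T [15.1 75.5] th -0.0 lat mm -0.2 roll/yaw err deg [ 0.  0. -0.] F [-0.7  0.4 -3.2] q [ 0.37  0.74 -0.93  1.87  0.75  0.92  0.35] gap 0.0462
```

View pics/ov3.png

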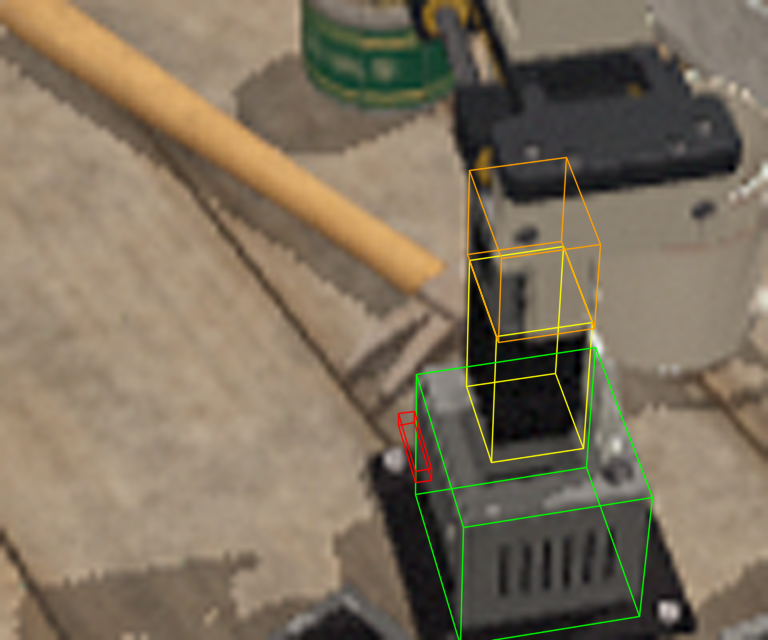

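Call:
{"name": "carry_out", "arguments": {"dp": [[0,0.002,0.033],[0,0.003,0.067],[0,0.003,0.1],[0,0.003,0.1]], "rot": [[0,0,0],[0,0,0],[0,0,0],[0,0,0]], "claw": [-1,-1,-1,-1], "squeeze": 60}}

```text
t: 13.23
ee_pos: [0.6177, 0.0757, 0.1278]
tcp_rot: [-2.525, -1.869, 0.002]
ft_force: [-1.0, 0.2, -2.6]
finger_gap: 0.046
```

Call:
{"name": "carry_out", "arguments": {"dp": [[0,0,0.017],[0,0,0.033],[0,0,0.033]], "rot": [[0,0,0],[0,0,0],[0,0,0]], "claw": [-1,-1,-1]}}

```text
t: 13.48
ee_pos: [0.6176, 0.0757, 0.1234]
tcp_rot: [-2.525, -1.869, 0.003]
ft_force: [-1.6, 0.5, -3.3]
finger_gap: 0.0466
```

```bash
python3 look.py
```

```text
t 13.48 T [14.7 58.4] th -0.1 lat mm -0.5 roll/yaw err deg [-0.   0.1  0. ] F [-1.6  0.5 -3.3] q [ 0.36  0.76 -0.92  1.89  0.77  0.9   0.33] gap 0.0466
```

Call:
{"name": "carry_out", "arguments": {"dp": [[0.002,0.002,0.02],[0.003,0.003,0.04],[0.003,0.003,0.06],[0.003,0.003,0.06]], "rot": [[0,0,0],[0,0,0],[0,0,0],[0,0,0]], "claw": [-1,-1,-1,-1]}}

```text
t: 13.82
ee_pos: [0.6181, 0.0758, 0.1158]
tcp_rot: [-2.525, -1.869, 0.003]
ft_force: [-1.0, -0.2, -3.1]
finger_gap: 0.0464
```

Call:
{"name": "carry_out", "arguments": {"dp": [[0,0,0.02],[0,0,0.04],[0,0,0.04]], "rot": [[0,0,0],[0,0,0],[0,0,0]], "claw": [-1,-1,-1]}}

```text
t: 14.07
ee_pos: [0.6181, 0.0756, 0.1107]
tcp_rot: [-2.525, -1.869, 0.003]
ft_force: [-1.0, -0.1, -2.8]
finger_gap: 0.046
```

```bash
python3 look.py
```

```text
t 14.07 T [15.2 45.6] th -0.1 lat mm -0.5 roll/yaw err deg [-0.   0.1  0. ] F [-1.  -0.1 -2.8] q [ 0.35  0.77 -0.9   1.89  0.79  0.88  0.32] gap 0.046
```

Call:
{"name": "carry_out", "arguments": {"dp": [[0,0,0.012],[0,0,0.024],[0,0,0.024]], "rot": [[0,0,0],[0,0,0],[0,0,0]], "claw": [-1,-1,-1]}}

```text
t: 14.32
ee_pos: [0.6185, 0.0759, 0.1084]
tcp_rot: [2.525, 1.869, -0.002]
ft_force: [-1.3, -0.7, 3.5]
finger_gap: 0.0466
```

Call:
{"name": "carry_out", "arguments": {"dp": [[0,0,0.012],[0,0,0.024],[0,0,0.024]], "rot": [[0,0,0],[0,0,0],[0,0,0]], "claw": [-1,-1,-1]}}

```text
t: 14.57
ee_pos: [0.6186, 0.0758, 0.1059]
tcp_rot: [2.524, 1.869, -0.002]
ft_force: [-1.9, -0.6, 2.5]
finger_gap: 0.0463
```

Call:
{"name": "carry_out", "arguments": {"dp": [[0,0,0.012],[0,0,0.024],[0,0,0.024]], "rot": [[0,0,0],[0,0,0],[0,0,0]], "claw": [-1,-1,-1]}}

```text
t: 14.82
ee_pos: [0.6186, 0.0757, 0.1028]
tcp_rot: [2.524, 1.869, -0.002]
ft_force: [-2.0, 0.5, 2.0]
finger_gap: 0.0462
```

Call:
{"name": "carry_out", "arguments": {"dp": [[0,0,0.012],[0,0,0.024],[0,0,0.024]], "rot": [[0,0,0],[0,0,0],[0,0,0]], "claw": [-1,-1,-1]}}

```text
t: 15.07
ee_pos: [0.6186, 0.0758, 0.0996]
tcp_rot: [2.524, 1.869, -0.002]
ft_force: [-1.7, -0.3, 0.8]
finger_gap: 0.0462
```

Call:
{"name": "carry_out", "arguments": {"dp": [[0,0,0.012],[0,0,0.024],[0,0,0.024]], "rot": [[0,0,0],[0,0,0],[0,0,0]], "claw": [-1,-1,-1]}}

```text
t: 15.32
ee_pos: [0.6184, 0.0758, 0.0963]
tcp_rot: [2.524, 1.869, -0.002]
ft_force: [-0.7, 0.1, -0.1]
finger_gap: 0.0464
```

Call:
{"name": "carry_out", "arguments": {"dp": [[0,0,0.012],[0,0,0.024],[0,0,0.024]], "rot": [[0,0,0],[0,0,0],[0,0,0]], "claw": [-1,-1,-1]}}

```text
t: 15.57
ee_pos: [0.6184, 0.0758, 0.093]
tcp_rot: [2.525, 1.869, -0.002]
ft_force: [-1.5, -0.2, -0.8]
finger_gap: 0.0466
```

```bash
python3 look.py
```

```text
t 15.57 T [15.5 28. ] th -0.0 lat mm -0.1 roll/yaw err deg [-0.   0.1  0. ] F [-1.5 -0.2 -0.8] q [ 0.34  0.79 -0.88  1.9   0.82  0.85  0.29] gap 0.0466
```

Call:
{"name": "carry_out", "arguments": {"dp": [[0,0,0.005],[0,0,0.01],[0,0,0.01]], "rot": [[0,0,0],[0,0,0],[0,0,0]], "claw": [-1,-1,-1]}}

```text
t: 15.82
ee_pos: [0.6183, 0.0758, 0.0916]
tcp_rot: [2.525, 1.869, -0.002]
ft_force: [-1.4, 0.4, 0.2]
finger_gap: 0.0466
```

Call:
{"name": "carry_out", "arguments": {"dp": [[0,0,0.005],[0,0,0.01],[0,0,0.01]], "rot": [[0,0,0],[0,0,0],[0,0,0]], "claw": [-1,-1,-1]}}

```text
t: 16.07
ee_pos: [0.6182, 0.0758, 0.0902]
tcp_rot: [-2.525, -1.869, 0.002]
ft_force: [-2.2, 0.2, 0.4]
finger_gap: 0.046
```

Call:
{"name": "carry_out", "arguments": {"dp": [[0,0,0.005],[0,0,0.01],[0,0,0.01]], "rot": [[0,0,0],[0,0,0],[0,0,0]], "claw": [-1,-1,-1]}}

```text
t: 16.32
ee_pos: [0.6181, 0.0757, 0.0886]
tcp_rot: [-2.525, -1.869, 0.003]
ft_force: [-0.1, 0.6, -2.4]
finger_gap: 0.0466
```

Call:
{"name": "carry_out", "arguments": {"dp": [[0,0,0.005],[0,0,0.01],[0,0,0.01]], "rot": [[0,0,0],[0,0,0],[0,0,0]], "claw": [-1,-1,-1]}}

```text
t: 16.57
ee_pos: [0.618, 0.0755, 0.0874]
tcp_rot: [-2.525, -1.869, 0.003]
ft_force: [-0.7, 0.0, 0.3]
finger_gap: 0.0463
```

Call:
{"name": "carry_out", "arguments": {"dp": [[0,0,0.005],[0,0,0.01],[0,0,0.01]], "rot": [[0,0,0],[0,0,0],[0,0,0]], "claw": [-1,-1,-1]}}

```text
t: 16.82
ee_pos: [0.6183, 0.0758, 0.0866]
tcp_rot: [2.525, 1.87, -0.002]
ft_force: [-1.9, -0.1, 4.6]
finger_gap: 0.0466
```

Call:
{"name": "carry_out", "arguments": {"dp": [[0,0,0.005],[0,0,0.01],[0,0,0.01]], "rot": [[0,0,0],[0,0,0],[0,0,0]], "claw": [-1,-1,-1]}}

```text
t: 17.07
ee_pos: [0.6184, 0.0763, 0.0859]
tcp_rot: [2.524, 1.87, -0.001]
ft_force: [-2.4, -0.1, 5.0]
finger_gap: 0.0461
```

Call:
{"name": "carry_out", "arguments": {"dp": [[0,0,0.004],[0,0,0.008],[0,0,0.008]], "rot": [[0,0,0],[0,0,0],[0,0,0]], "claw": [-1,-1,-1]}}

```text
t: 17.32
ee_pos: [0.6186, 0.0767, 0.0856]
tcp_rot: [2.524, 1.87, -0.0]
ft_force: [-1.6, -0.2, 7.8]
finger_gap: 0.0457
```

Call:
{"name": "carry_out", "arguments": {"dp": [[0,0,0.007],[0,0,0.014],[0,0,0.014]], "rot": [[0,0,0],[0,0,0],[0,0,0]], "claw": [-1,-1,-1]}}

```text
t: 17.57
ee_pos: [0.6191, 0.0774, 0.0851]
tcp_rot: [2.523, 1.87, 0.002]
ft_force: [-3.2, -0.6, 11.6]
finger_gap: 0.0458
```

```bash
python3 look.py
```

```text
t 17.57 T [15.9 20.1] th 0.1 lat mm 1.6 roll/yaw err deg [ 0.  -0.   0.1] F [-3.2 -0.6 11.6] q [ 0.33  0.8  -0.87  1.91  0.83  0.84  0.28] gap 0.0458
```

Call:
{"name": "carry_out", "arguments": {"dp": [[-0.005,-0.003,0.01],[-0.01,-0.005,0.02],[-0.01,-0.005,0.02]], "rot": [[0,0,0],[0,0,0],[0,0,0]], "claw": [-1,-1,-1]}}

```text
t: 17.82
ee_pos: [0.6193, 0.0777, 0.0848]
tcp_rot: [2.521, 1.87, 0.008]
ft_force: [-3.6, -0.3, 17.3]
finger_gap: 0.0454
```

```bash
python3 look.py
```

```text
t 17.82 T [16.1 19.9] th 0.3 lat mm 2.0 roll/yaw err deg [ 0.  -0.1  0.1] F [-3.6 -0.3 17.3] q [ 0.33  0.8  -0.87  1.91  0.84  0.84  0.28] gap 0.0454
```

Call:
{"name": "carry_out", "arguments": {"dp": [[0,0,0],[0,0,0],[0,0,0],[0,0,0],[0,0,0]], "rot": [[0,0,0],[0,0,0],[0,0,0],[0,0,0],[0,0,0]], "claw": [-0.1,0.2,0.5,0.5,0.5]}}

```text
t: 18.23
ee_pos: [0.6194, 0.0776, 0.0845]
tcp_rot: [2.522, 1.87, 0.008]
ft_force: [0.2, 0.1, -0.5]
finger_gap: 0.0672
```

```bash
python3 look.py; python3 ov.py ov4.png
python3 - <<'E'
from h import *
for n in("scene","top"):
    W=cloud(cam(n)); y=np.radians(YAW); d=W-[*(CH+.0035*np.array([.292,.956])),0]
    X=(d[...,0]*np.cos(y)+d[...,1]*np.sin(y))*1e3; Y=(-d[...,0]*np.sin(y)+d[...,1]*np.cos(y))*1e3; Z=W[...,2]*1e3
    m=(abs(X)<19)&(abs(Y)<19)&(Z>90)&(Z<200); print(n,m.sum(),np.histogram(Z[m],bins=np.arange(90,200,4)))
    f=m&(X<-12)&(Z<150); print("front strip X",np.median(X[f]) if f.any() else None, "Zmax",np.percentile(Z[f],[50,90,99]) if f.any() else None)
E
```

```text
t 18.23 T [16.2 19.6] th 0.3 lat mm 1.9 roll/yaw err deg [ 0.  -0.2  0.1] F [ 0.2  0.1 -0.5] q [ 0.33  0.8  -0.87  1.91  0.84  0.84  0.28] gap 0.0672
t 18.23 T [16.2 19.6] th 0.3 lat mm 1.9 roll/yaw err deg [ 0.  -0.2  0.1] F [ 0.2  0.1 -0.5] q [ 0.33  0.8  -0.87  1.91  0.84  0.84  0.28] gap 0.0672
scene 23 (array([4, 3, 3, 4, 1, 4, 3, 1, 0, 0, 0, 0, 0, 0, 0, 0, 0, 0, 0, 0, 0, 0,
       0, 0, 0, 0, 0]), array([ 90,  94,  98, 102, 106, 110, 114, 118, 122, 126, 130, 134, 138,
       142, 146, 150, 154, 158, 162, 166, 170, 174, 178, 182, 186, 190,
       194, 198]))
front strip X -18.710347012221792 Zmax [103.19504009 114.78509765 120.54932311]
top 0 (array([0, 0, 0, 0, 0, 0, 0, 0, 0, 0, 0, 0, 0, 0, 0, 0, 0, 0, 0, 0, 0, 0,
       0, 0, 0, 0, 0]), array([ 90,  94,  98, 102, 106, 110, 114, 118, 122, 126, 130, 134, 138,
       142, 146, 150, 154, 158, 162, 166, 170, 174, 178, 182, 186, 190,
       194, 198]))
front strip X None Zmax None
```

View pics/ov4.png

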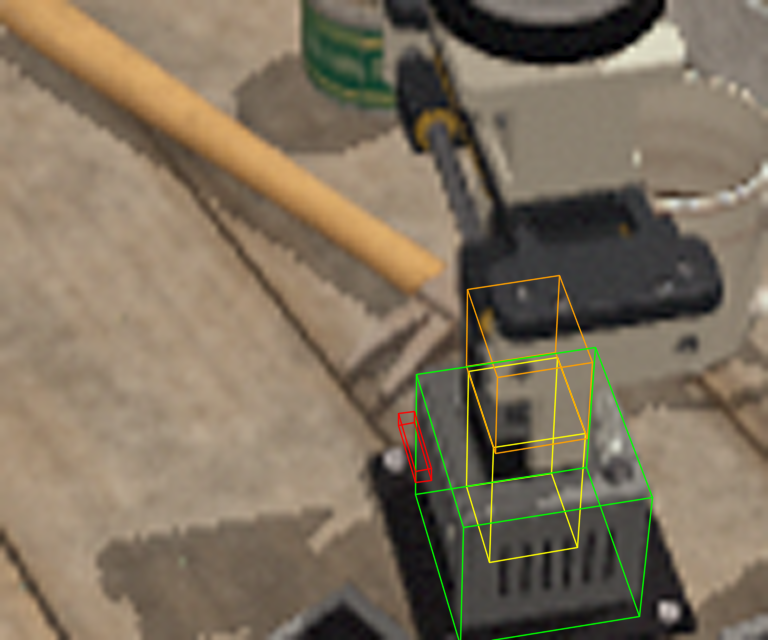

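Call:
{"name": "carry_out", "arguments": {"dp": [[-0.01,0,-0.08],[-0.015,0,-0.3],[-0.015,0,-0.6],[-0.015,0,-0.9],[-0.015,0,-0.9]], "rot": [[0,0,0],[0,0,0],[0,0,0],[0,0,0],[0,0,0]], "claw": [1,1,1,1,1]}}

```text
t: 18.8
ee_pos: [0.6206, 0.0778, 0.1997]
tcp_rot: [2.519, 1.869, 0.02]
ft_force: [1.3, 0.9, 0.4]
finger_gap: 0.0922
```

```bash
cat > top.py <<'E'
from h import *
def run():
  for n in("scene","top"):
    c=cam(n); W=cloud(c); y=np.radians(YAW); d=W-[*(CH+.0035*np.array([.292,.956])),0]
    X=(d[...,0]*np.cos(y)+d[...,1]*np.sin(y))*1e3; Y=(-d[...,0]*np.sin(y)+d[...,1]*np.cos(y))*1e3; Z=W[...,2]*1e3
    m=(abs(X)<21)&(abs(Y)<27)&(Z>75)&(Z<160)
    h,e=np.histogram(Z[m],bins=np.arange(90,160,2)); print(n,m.sum(),[(int(a),int(b)) for a,b in zip(e,h) if b])
    t=m&(Z>np.percentile(Z[m],50)-0)&(X<10)
    k=int(h[:20].argmax()); zz=e[k]+1; t=m&(abs(Z-zz)<4)
    b=cv2.minAreaRect(np.stack([X[t],Y[t]],1).astype(np.float32)); print("  mode z",zz,"med",np.median(Z[t]),"rect",np.round(b[0],1),np.round(b[1],1),round(b[2],1))
if __name__=="__main__": run()
E
python3 top.py; python3 look.py
python3 - <<'E'
from h import *
P=[]
for n,(u0,v0,u1,v1) in(("scene",(265,120,345,215)),("top",(205,120,295,215))):
    c=cam(n); P.append(cv2.resize(c["image"][v0:v1,u0:u1],None,fx=4.4,fy=4.4,interpolation=cv2.INTER_CUBIC))
cv2.imwrite("pics/rel.png",np.hstack(P)[...,::-1])
E
```

```text
scene 528 [(90, 15), (92, 12), (94, 9), (96, 14), (98, 13), (100, 12), (102, 9), (104, 16), (106, 12), (108, 15), (110, 12), (112, 10), (114, 15), (116, 19), (118, 10), (120, 26), (122, 124), (124, 79), (126, 5), (128, 2), (130, 1), (132, 2), (134, 2), (136, 2), (138, 9), (140, 11), (142, 8)]
  mode z 123 med 123.31717824243272 rect [ 0.4 -1.7] [50.2 39.3] 89.8
top 20 [(94, 1), (110, 1), (118, 7), (120, 3), (122, 3), (124, 1)]
  mode z 119 med 119.90049431604 rect [-18.6  12.4] [17.5  5.1] 73.0
t 18.90 T [ 16.5 129.6] th 0.4 lat mm 0.1 roll/yaw err deg [ 0.  -0.2  0.1] F [ 1.   0.1 -1.5] q [ 0.4   0.68 -0.98  1.83  0.68  1.    0.41] gap 0.093
```

View pics/rel.png

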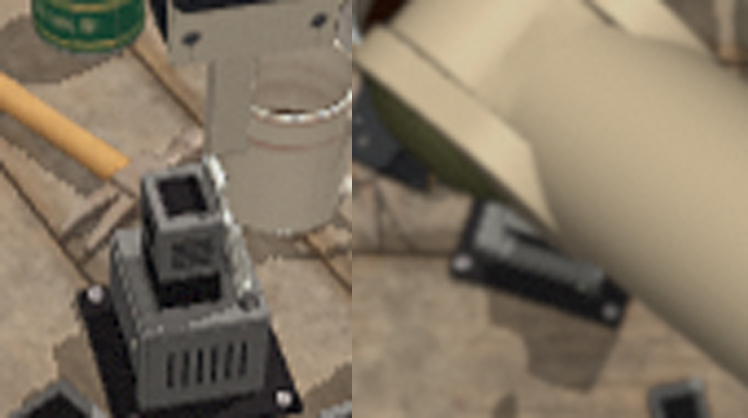

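Call:
{"name": "carry_out", "arguments": {"dp": [[0,-0.02,0.1],[0,-0.047,0.2],[0,-0.047,0.3],[0,-0.047,0.3],[0,-0.047,0.3]], "rot": [[0,0,0],[0.002,0,0],[0.002,0,0],[0.002,0,0],[0.002,0,0]], "claw": [-0.25,-0.25,-0.25,-0.25,-0.25]}}

```text
t: 19.42
ee_pos: [0.6118, 0.0769, 0.1544]
tcp_rot: [-2.519, -1.87, 0.004]
ft_force: [-0.2, 0.4, 0.6]
finger_gap: 0.0643
```

Call:
{"name": "carry_out", "arguments": {"dp": [[0,0,0.08],[0,0,0.16],[0,0,0.22],[0,0,0.22],[0,0,0.22]], "rot": [[0,0,0],[0,0,0],[0,0,0],[0,0,0],[0,0,0]], "claw": [-0.25,-0.25,-0.25,-0.25,-0.25]}}

```text
t: 19.83
ee_pos: [0.6114, 0.0769, 0.1274]
tcp_rot: [-2.519, -1.87, 0.005]
ft_force: [-0.5, 0.5, 0.1]
finger_gap: 0.0357
```

```bash
python3 look.py; python3 top.py
```

```text
t 19.83 T [ 8.1 62.3] th -0.3 lat mm -1.1 roll/yaw err deg [ 0.  -0.   0.2] F [-0.5  0.5  0.1] q [ 0.36  0.75 -0.92  1.89  0.76  0.9   0.33] gap 0.0357
scene 365 [(90, 10), (92, 13), (94, 10), (96, 11), (98, 16), (100, 11), (102, 14), (104, 16), (106, 7), (108, 13), (110, 15), (112, 14), (114, 15), (116, 11), (118, 15), (120, 25), (122, 45), (124, 20), (128, 3), (130, 1), (132, 1), (134, 1), (136, 3), (138, 3), (140, 2), (142, 2), (146, 1)]
  mode z 123 med 123.08396329650739 rect [ 0.4 -3.1] [44.6 40.3] 88.3
top 0 []Traceback (most recent call last):
  File "top.py", line 11, in <module>
    if __name__=="__main__": run()
                             ~~~^^
  File "top.py", line 8, in run
    t=m&(Z>np.percentile(Z[m],50)-0)&(X<10)
           ~~~~~~~~~~~~~^^^^^^^^^
    return _quantile_unchecked(
        a, q, axis, out, overwrite_input, method, keepdims, weights)
    return _ureduce(a,
                    func=_quantile_ureduce_func,
    ...<5 lines>...
                    overwrite_input=overwrite_input,
                    method=method)
    r = func(a, **kwargs)
    result = _quantile(arr,
                       quantiles=q,
    ...<2 lines>...
                       out=out,
                       weights=wgt)
    slices_having_nans = np.isnan(arr[-1, ...])
                                  ~~~^^^^^^^^^
IndexError: index -1 is out of bounds for axis 0 with size 0
```

Now probe down onto the cap in small steps.

Call:
{"name": "carry_out", "arguments": {"dp": [[0.005,0,0.01],[0.005,0,0.018],[0.005,0,0.018]], "rot": [[0,0,0],[0,0,0],[0,0,0]], "claw": [-0.25,-0.25,-0.25]}}

```text
t: 20.18
ee_pos: [0.6121, 0.0777, 0.1262]
tcp_rot: [-2.519, -1.87, 0.003]
ft_force: [-0.2, -0.1, -0.3]
finger_gap: 0.0348
```

Call:
{"name": "carry_out", "arguments": {"dp": [[0,0,0.005],[0,0,0.01],[0,0,0.01]], "rot": [[0,0,0],[0,0,0],[0,0,0]], "claw": [-0.25,-0.25,-0.25]}}

```text
t: 20.43
ee_pos: [0.6121, 0.0777, 0.1249]
tcp_rot: [-2.52, -1.87, 0.003]
ft_force: [-0.2, 0.0, -0.6]
finger_gap: 0.0349
```

Call:
{"name": "carry_out", "arguments": {"dp": [[0,0,0.005],[0,0,0.01],[0,0,0.01]], "rot": [[0,0,0],[0,0,0],[0,0,0]], "claw": [-0.25,-0.25,-0.25]}}

```text
t: 20.68
ee_pos: [0.612, 0.0776, 0.1236]
tcp_rot: [-2.519, -1.87, 0.003]
ft_force: [0.9, -0.2, 0.5]
finger_gap: 0.0346
```

Call:
{"name": "carry_out", "arguments": {"dp": [[0,0,0.005],[0,0,0.01],[0,0,0.01]], "rot": [[0,0,0],[0,0,0],[0,0,0]], "claw": [-0.25,-0.25,-0.25]}}

```text
t: 20.93
ee_pos: [0.6121, 0.0777, 0.1225]
tcp_rot: [-2.519, -1.87, 0.003]
ft_force: [-0.2, -0.4, 1.7]
finger_gap: 0.0349
```

Call:
{"name": "carry_out", "arguments": {"dp": [[0,0,0.005],[0,0,0.01],[0,0,0.01]], "rot": [[0,0,0],[0,0,0],[0,0,0]], "claw": [-0.25,-0.25,-0.25]}}

```text
t: 21.18
ee_pos: [0.6123, 0.0777, 0.1218]
tcp_rot: [-2.52, -1.87, 0.002]
ft_force: [-0.1, -2.1, 6.5]
finger_gap: 0.035
```

Call:
{"name": "carry_out", "arguments": {"dp": [[0,0,0.005],[0,0,0.01],[0,0,0.01]], "rot": [[0,0,0],[0,0,0],[0,0,0]], "claw": [-0.25,-0.25,-0.25]}}

```text
t: 21.43
ee_pos: [0.6125, 0.0777, 0.1214]
tcp_rot: [-2.521, -1.871, 0.002]
ft_force: [-1.8, -1.6, 9.1]
finger_gap: 0.0346
```

Call:
{"name": "carry_out", "arguments": {"dp": [[0,0,0.007],[0,0,0.014],[0,0,0.014]], "rot": [[0,0,0],[0,0,0],[0,0,0]], "claw": [-0.25,-0.25,-0.25]}}

```text
t: 21.68
ee_pos: [0.613, 0.0776, 0.1211]
tcp_rot: [-2.522, -1.872, 0.0]
ft_force: [-3.0, -2.6, 13.7]
finger_gap: 0.0346
```

Call:
{"name": "carry_out", "arguments": {"dp": [[0,-0.003,0.008],[0,-0.005,0.016],[0,-0.005,0.02],[0,-0.005,0.02]], "rot": [[0,0,0],[0,0,0],[0,0,0],[0,0,0]], "claw": [-0.25,-0.25,-0.25,-0.25]}}

```text
t: 22.02
ee_pos: [0.6138, 0.0776, 0.1209]
tcp_rot: [2.521, 1.87, 0.003]
ft_force: [-2.4, -4.7, 20.4]
finger_gap: 0.0347
```

```bash
python3 look.py; python3 top.py 2>/dev/null
```

```text
t 22.02 T [10.7 56. ] th 0.2 lat mm 0.2 roll/yaw err deg [-0.   0.   0.1] F [-2.4 -4.7 20.4] q [ 0.35  0.76 -0.91  1.9   0.78  0.89  0.32] gap 0.0347
scene 336 [(90, 10), (92, 12), (94, 8), (96, 12), (98, 12), (100, 16), (102, 12), (104, 15), (106, 14), (108, 12), (110, 17), (112, 12), (114, 11), (116, 20), (118, 9), (120, 32), (122, 17), (124, 7), (126, 4), (128, 1), (130, 1), (132, 2), (134, 2), (136, 4), (138, 1), (142, 1)]
  mode z 121 med 121.21167049607322 rect [ 0.8 -1.8] [37.3 49.2] 0.6
top 0 []
```

Call:
{"name": "carry_out", "arguments": {"dp": [[0,-0.01,-0.05],[0,-0.02,-0.3],[0,-0.02,-0.6],[0,-0.02,-0.9],[0,-0.02,-0.9]], "rot": [[0,0,0],[0,0,0],[0,0,0],[0,0,0],[0,0,0]], "claw": [-0.25,-0.25,-0.25,-0.25,-0.25]}}

```text
t: 22.53
ee_pos: [0.6134, 0.0805, 0.2354]
tcp_rot: [2.519, 1.869, 0.015]
ft_force: [1.1, 0.1, 0.0]
finger_gap: 0.0348
```

```bash
python3 look.py; python3 top.py 2>/dev/null
python3 - <<'E'
from h import *
P=[]
c=cam("scene"); W=cloud(c); save(c,"end.png",(190,100,390,250),4)
y=np.radians(YAW); d=W-[*(CH+.0035*np.array([.292,.956])),0]
X=(d[...,0]*np.cos(y)+d[...,1]*np.sin(y))*1e3; Y=(-d[...,0]*np.sin(y)+d[...,1]*np.cos(y))*1e3; Z=W[...,2]*1e3
m=(Z>127)&(Z<150)&(abs(X-15)<25)&(abs(Y)<28); print("lid above pack: n",m.sum(),"X med at Z",np.median(X[m]),np.median(Z[m]),"max",Z[m].max(),"angle",np.arctan2(np.median(Z[m])-69,28-np.median(X[m])))
E
```

```text
t 22.53 T [ 10.  170.5] th 0.6 lat mm 2.9 roll/yaw err deg [ 0.  -0.3  0.1] F [1.1 0.1 0. ] q [ 0.42  0.64 -1.02  1.8   0.63  1.05  0.44] gap 0.0348
scene 520 [(90, 9), (92, 12), (94, 7), (96, 14), (98, 12), (100, 16), (102, 11), (104, 13), (106, 9), (108, 18), (110, 9), (112, 15), (114, 17), (116, 9), (118, 18), (120, 31), (122, 118), (124, 71), (126, 11), (128, 3), (132, 1), (134, 2), (136, 2), (138, 10), (140, 11), (142, 5)]
  mode z 123 med 123.53247161982046 rect [-0.9 -0.8] [40.  49.1] 1.8
top 0 []
lid above pack: n 34 X med at Z 11.81506353936329 140.10814462038067 max 143.7737668740946 angle 1.3469988858230586
```

View pics/end.png

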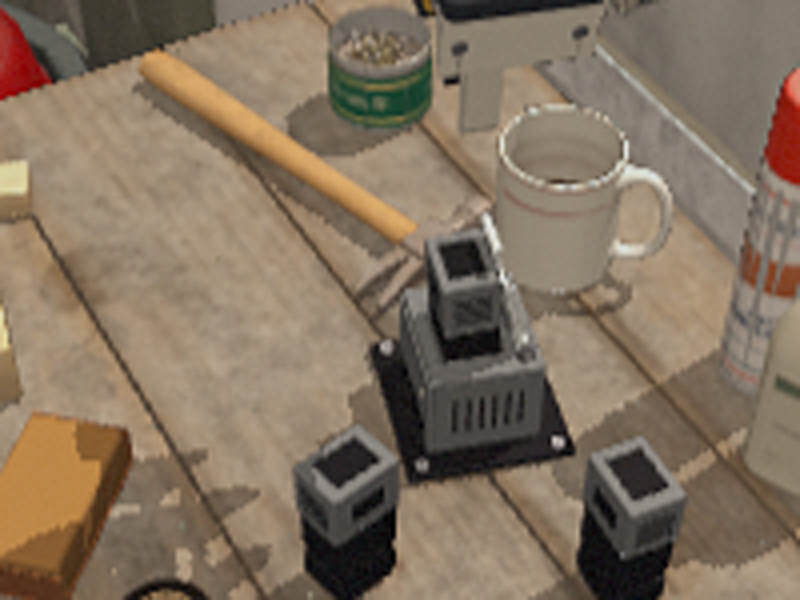

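Run:
```python
from cell import env
print(env.close_job())
```

```text
the job is handed in; nothing more can be done
None
```

I gripped the leftmost of the three look-alike packs and hooked its tilted foot under the tongue. I swung the lid back with the pack, stood it upright over the bay and pressed it down in small steps. Then I let go, pressed once more on the cap with the fingertips as a check, and handed the job in at about 22.6 s of the 61 s.

**Seating:** The pack felt a roller bump at about 22 mm depth and a dip at about 42 mm. It was then solid at about 45 mm, with 20 to 23 N the highest reading at the end of any step. After each release it came back to the same height, with the foot about 43.6 mm below the mouth, about 1.5 mm above the hard stop. That fits caught home with the contacts pressed about 4 mm.

**Last picture:** The pack stands upright in the bay, centred to about 1 mm, with the lid leaning on its back at about 1.35 rad. The gripper is well clear, and everything else in view is where it was. That last picture did not cover the whole bench.

**Checks that disagreed or fell short:**
- The cameras read about 3.5 mm too far left compared with the arm, so I corrected for that.
- While I pressed with the pack gripped, the gripper slid 1 to 2 mm on it, so I trusted the fingertip touch for the depth instead.
- The top camera could not see the pack at the end, because the arm was in the way.
- I could not read the contacts directly. That it clicked home is inferred from force and height.

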